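Lay out an order on the packing mats

TASK

Lay out the order on the row of three mats: the white oblong carton on the end mat next to the large roll of tape, the brown cube carton on the end mat next to the small roll, and the roll of labels on the mat between them, with the tin of clips standing on top of the brown carton. Centre each thing on what it stands on, with the cartons squared up to their mats and the white one's long side along its mat's long side, and do not disturb the two tape rolls or the red cutter.

Things in the scene. Friction and masses are not known exactly. Their poses are not given: they have to be found in the camera images.
- mat_left: left end of the row of three mats as seen from the robot: thin dark rubber mat with a grey centre, 80 x 100 x 4 mm, fixed on the bench; origin at the centre of its underside (mat top at z = 4 mm); its y axis runs along its 100 mm side, which is also roughly the direction of the row of mats; x is its 80 mm side, pointing away from the robot
- mat_middle: middle one of the row of three mats: thin dark rubber mat with a grey centre, 80 x 100 x 4 mm, fixed on the bench; origin at the centre of its underside (mat top at z = 4 mm); its y axis runs along its 100 mm side, which is also roughly the direction of the row of mats; x is its 80 mm side, pointing away from the robot
- mat_right: right end of the row of three mats as seen from the robot: thin dark rubber mat with a grey centre, 80 x 100 x 4 mm, fixed on the bench; origin at the centre of its underside (mat top at z = 4 mm); its y axis runs along its 100 mm side, which is also roughly the direction of the row of mats; x is its 80 mm side, pointing away from the robot
- roll_large: large roll of orange tape lying flat beyond one end of the row of mats (the left or the right one), 108 mm across, 36 mm high, loose; origin at the centre of its underside, z up; round, so its yaw means nothing
- roll_small: smaller, thin roll of beige masking tape lying flat beyond the other end of the row, 80 mm across, 24 mm high, loose; origin at the centre of its underside, z up; round, so its yaw means nothing
- carton_white: white oblong carton, 62 mm (its x) by 85 mm (its y), 50 mm high; grasp across the 62 mm; origin at the centre of its underside, z up; about 0.12 kg
- carton_brown: brown cube-like cardboard carton, 62 x 62 mm, 62 mm high; origin at the centre of its underside, x and y square to its sides, z up; about 0.09 kg
- label_roll: small white roll of labels lying flat, 68 mm across, 30 mm high, stiff, grasp across its outside; about 0.07 kg; origin at the centre of its underside, z up; round, so its yaw means nothing
- tin: shallow round open metal tin of wire clips, 65 mm across, 28 mm high, rigid, grasp across its outside; about 0.14 kg; origin at the centre of its underside, z up; round, so its yaw means nothing
- cutter: red strap cutter lying behind the mats, 28 x 110 x 26 mm, loose; origin near the centre of its underside, y along its length
Not all that is in view belongs to the job. Leave any purple look-alike of the label_roll alone.

How it is judged:
By the outcome, as a careful person would: the job done as asked, in the order asked, and still so for the second after the job is handed in, with the robot touching nothing.
It also fails if it takes over 102 s, if anything falls off the work surface, if the arm or the gripper's body presses on something with over 40 N, if the wrist force passes 120 N, or if a joint passes its speed limit or range.

ROBOT

A 7-joint arm with a two-finger parallel gripper is mounted at the origin on a cart in front of the work surface, level with it; the furniture and walls round the work are solid. World frame = base frame: x ahead of the robot, y to its left, z up, the work surface at z = 0. Lengths are in m, angles in rad, forces in N, time in s.
With the tool pointing down it reaches from about 0.425 to 0.875 m from the base axis. Payload 8.4 kg.
Tool frame: the origin (TCP) lies midway between the tips of the shut fingers; the grasp point (between the pads) lies 19 mm behind it; z points along the fingers, y is the line along which they close (so a half turn about z gives the same grasp; the last joint's range is limited). The gripper opens to 87 mm and grips with 3 to 60 N. Pads are 19 mm wide; open, the fingers measure 117 mm over their backs; the gripper's body (75 mm by 190 mm) begins 51 mm behind the grasp point.
Start: joints at [1.087, 0.333, 0.04, 1.465, -0.013, 1.343, -0.059], TCP at [0.244, -0.602, 0.223] pointing down, gripper open.
Joint ranges: [-2.58, 2.58], [-0.38, 2.09], [-1.3, 1.39], [0.25, 2.4], [-1.5, 4.64], [0.08, 2.09], [-2.65, 2.65]. Speed limits (rad/s): [2.22, 2.22, 2.79, 2.79, 3.14, 3.14, 3.14].

INTERFACE

Orientations are given as a unit quaternion [x, y, z, w].
In Python, from bench import env, viewer, ticket gives the robot as it stands.
- The arm moves only by the tool servo_tool, never from a script. Its argument "series" is a list of rows, each an object of numbers: "dx", "dy", "dz": the shift along the tool's x, y, z in m; "rx", "ry", "rz": the turn, a rotation vector about the tool's x, y, z in degrees; "claw": the closure in counts, from 0 (fully open) to 255 (shut). A call has 1 to 8 rows; each row shifts and turns the commanded pose from where the row before left it, along the tool's axes as they then stand; what a row does not reach is not made up. A row lasts 1/8 s, in which the tool goes at most 62.5 mm and 10.7 degrees, less where a joint would pass 70% of its speed; a pose out of reach is approached as far as the arm can. A call is refused whole if a number of a shift passes 0.0625 or a number of a turn 10.7, either way. A call with a gripper value outside its range is refused whole. The fingers move at their own pace and stop on an object; "grip_force" is the grip in N (left out, the last holds). Time passes only in rows, so rows that do not move let the fingers close. It gives the time, the measured TCP pose, the force, the opening and the grip force at its end, in the units of the state.
- env.read_state(): the state, without advancing time (a new reading comes with each control period).
- viewer.get_image(name): name is "scene" or "top" or "wrist"; returns (picture, depth): 480x640x3 uint8, red, green, blue; 480x640 float32, m along the optical axis (not along the pixel's ray), 0 where there is no reading.
- viewer.get_calibration(name): a dict with "camera_matrix" (3x3 intrinsics, pixels), "position" and "attitude" of the camera in the world. Camera axes: x right, y down, z forward; pixel columns grow to the right and rows downward; lengths in m; the calibration is good to about 2 mm. A picture is of the moment at which its call begins: read the wrist's pose just before it. get_calibration takes no time and is no camera call; for the wrist camera it gives the pose at the moment of the call.
- ticket.finish_job(): hands the job in; it is judged then, once.
The state is a dict: "time": time; "q": joint angles; "dq": joint speeds; "joint_torque": joint torques, N m; "ee_pos": TCP position; "orientation": TCP orientation; "contact_force": force on the tool from outside, world axes, zero at the start; "ft_torque": the same for the moment, N m; "width": finger opening in m; "grip_force": force on a finger pad.
Only numpy, scipy, OpenCV 4.12 (cv2) and the standard library are available. Lean on these libraries where they do the work, as an engineer would, in place of code of your own. Each camera call takes 0.05 s, during which the arm holds its last target. There are 200 camera calls.

## Working session

There is one attempt and no reset: what is moved stays moved. The work goes in short steps, Python scripts to look and compute and a tool call to move; the robot and the scene stay as the last step left them, time stands still between calls to the robot, and variables do not carry over. Pictures are saved under pics/ and viewed, at most 14 in all, crops included, and the job is handed in when it is done.

Besides the shell and the picture viewer there is one more tool, called as name(argument=value, ...), one argument or row to a line, values as JSON. servo_tool: Moves the arm, as the interface text tells. Its arguments: {"type":"object","properties":{"series":{"type":"array","items":{"type":"object","properties":{"dx":{"type":"number"},"dy":{"type":"number"},"dz":{"type":"number"},"rx":{"type":"number"},"ry":{"type":"number"},"rz":{"type":"number"},"claw":{"type":"number"}}}},"grip_force":{"type":"number"}},"required":["series"]}

```bash
mkdir -p pics; ls
cat > h.py <<'E'
import numpy as np,cv2
from scipy.spatial.transform import Rotation as R
from bench import env,viewer,ticket
def cam(n):
    c=viewer.get_calibration(n);K=np.array(c["camera_matrix"]);p=np.array(c["position"]);a=np.array(c["attitude"])
    M=R.from_quat(a).as_matrix() if a.size==4 else a.reshape(3,3)
    return K,p,M
def grab(n,f=None):
    c=cam(n);im,d=viewer.get_image(n)
    if f: cv2.imwrite(f,im[:,:,::-1])
    return im,d,c
def plane(uv,z,c):
    K,p,M=c;uv=np.atleast_2d(uv).astype(float)
    r=np.c_[uv,np.ones(len(uv))]@np.linalg.inv(K).T@M.T
    return (p+r*((z-p[2])/r[:,2])[:,None])[:,:2]
def cloud(d,c):
    K,p,M=c;v,u=np.mgrid[:d.shape[0],:d.shape[1]]
    r=np.stack([u,v,np.ones_like(u)],-1)@np.linalg.inv(K).T
    return (r*d[...,None])@M.T+p
E
python3 - <<'E'
from h import *
print(viewer.get_calibration("top"))
s=env.read_state();print(s)
im,d,c=grab("top","pics/top.png");np.savez("top.npz",im=im,d=d)
im,d,c=grab("scene","pics/scene.png");np.savez("scene.npz",im=im,d=d)
E
```

```text
pics
{'camera_matrix': array([[574.00507409,   0.        , 325.41131603],
       [  0.        , 574.00507409, 245.03878319],
       [  0.        ,   0.        ,   1.        ]]), 'position': array([ 0.37213943, -0.00438536,  1.21413829]), 'attitude': array([ 0.71315925, -0.69619423,  0.05524654, -0.06054163])}
{'time': 0.0, 'q': array([ 1.08679456,  0.33390318,  0.03988196,  1.46626912, -0.01344188,
        1.34327655, -0.0585109 ]), 'dq': array([ 4.62945862e-04, -1.79255824e-03,  1.41574540e-04, -5.28376577e-04,
       -1.45470295e-03, -5.74976167e-04, -2.78352587e-05]), 'joint_torque': array([-1.12786706e-04, -6.56360221e+01,  1.33555960e+00, -4.03797233e+01,
       -5.96691691e-02,  4.48397489e-02,  1.33944818e-04]), 'ee_pos': array([ 0.24380316, -0.60204685,  0.22166541]), 'orientation': array([ 9.81551997e-01,  1.91193735e-01, -1.86206610e-04, -7.72995512e-04]), 'contact_force': array([-0.02610814,  0.5090719 ,  0.76100225]), 'ft_torque': array([-0.00426801, -0.01648854, -0.02180056]), 'grip_force': 0.0, 'width': 0.08654874281041093}
```

View pics/top.png

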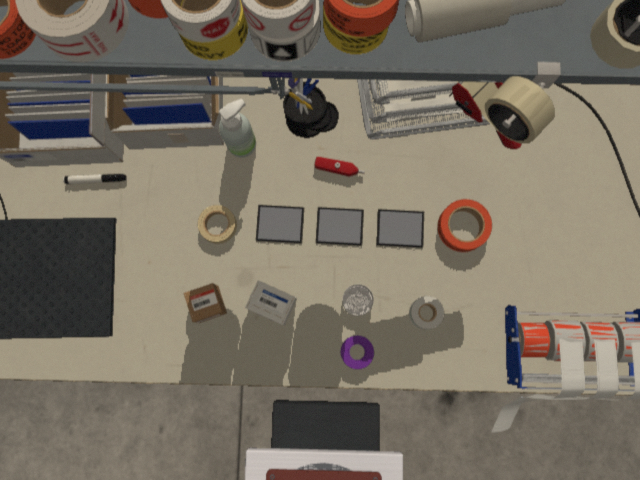

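View pics/scene.png

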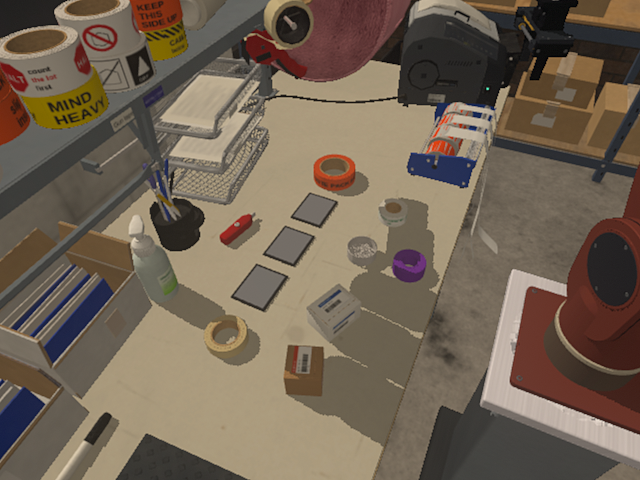

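The top view shows:
- Mats at about (280,224), (340,226) and (400,228).
- Large roll at right (465,225), small roll at left (216,224).
- Brown carton (205,302), white carton (271,302), tin (357,300), labels (428,312), purple decoy (357,352).

So white goes on mat_right, brown on mat_left and labels on the middle mat.

Run:
```python
from h import *
t=np.load("top.npz");im,d=t["im"],t["d"];c=cam("top")
P=cloud(d,c)
hsv=cv2.cvtColor(im,cv2.COLOR_RGB2HSV)
print("bench z",np.median(P[245:280,260:420,2]))
def comp(mask,box):
    m=np.zeros(mask.shape,np.uint8);x0,y0,x1,y1=box;m[y0:y1,x0:x1]=mask[y0:y1,x0:x1]
    n,l,s,_=cv2.connectedComponentsWithStats(m);k=1+np.argmax(s[1:,4]);return l==k
# mats: dark border
v=hsv[...,2]; 
for n,b in dict(L=(250,198,310,250),M=(310,198,370,252),R=(370,200,432,255)).items():
    m=comp((v<140)|((hsv[...,0]>95)&(v<170)),b)
    ct=cv2.findContours(m.astype(np.uint8),0,1)[0][0][:,0]
    w=plane(ct,.004,c);r=cv2.minAreaRect(w.astype(np.float32));print("mat",n,m.sum(),np.round(r[0],4),np.round(r[1],4),round(r[2],2))
for n,b,h in [("brown",(175,275,235,330),.062),("white",(240,270,305,330),.05),("tin",(335,275,382,322),.028),("label",(403,290,452,336),.03),("large",(430,190,500,260),.036),("small",(190,198,243,250),.024),("purple",(335,330,382,375),.03),("cutter",(305,145,372,185),.026)]:
    m=comp(P[...,2]>h*.6,b)
    ct=cv2.findContours(m.astype(np.uint8),0,1)[0][0][:,0];q=P[m]
    zt=np.median(q[q[:,2]>np.percentile(q[:,2],60)][:,2]);mt=m&(P[...,2]>zt-.008)
    w=P[mt][:,:2].astype(np.float32);r=cv2.minAreaRect(w);cc,rr=cv2.minEnclosingCircle(w)
    print(n,m.sum(),"zt",round(zt,3),"rect",np.round(r[0],4),np.round(r[1],3),round(r[2],1),"circ",np.round(cc,4),round(rr,4))
# obstacle height map coarse (max z per 8cm cell)
g=P[np.isfinite(P).all(-1)&(d>0)]
xs=np.arange(0,1.0,.1);ys=np.arange(.8,-.8,-.1)
print("y   ",[round(y,1) for y in ys])
for x in xs[::-1]:
    print(round(x,2),[int(100*g[(abs(g[:,0]-x)<.05)&(abs(g[:,1]-y)<.05)][:,2].max(initial=-.99)) for y in ys])
```

```text
bench z -0.0009625467749906358
mat L 1859 [0.6144 0.1068] [0.1015 0.0875] 88.24
mat M 1862 [ 0.6126 -0.0217] [0.1014 0.0871] 88.13
mat R 1881 [ 0.6108 -0.1519] [0.1017 0.0879] 88.16
brown 1051 zt 0.063 rect [0.428 0.141] [0.301 0.08 ] 83.9 circ [0.4153 0.1423] 0.153
white 1310 zt 0.051 rect [0.4255 0.0717] [0.182 0.062] 67.1 circ [0.4262 0.0725] 0.0941
tin 28 zt 0.028 rect [ 0.471  -0.0845] [0.046 0.01 ] 36.6 circ [ 0.468  -0.0805] 0.023
label 713 zt 0.031 rect [ 0.4208 -0.1193] [0.066 0.241] 7.6 circ [ 0.4075 -0.121 ] 0.122
large 1321 zt 0.037 rect [ 0.4985 -0.1832] [0.107 0.425] 49.4 circ [ 0.5153 -0.1636] 0.2142
small 725 zt 0.025 rect [0.519  0.1214] [0.379 0.079] 52.4 circ [0.5045 0.1326] 0.1906
purple 699 zt 0.032 rect [ 0.357 -0.057] [0.087 0.067] 36.2 circ [ 0.3543 -0.0491] 0.0482
cutter 488 zt 0.023 rect [ 0.7421 -0.0189] [0.109 0.028] 80.1 circ [ 0.7434 -0.0191] 0.0546
y    [np.float64(0.8), np.float64(0.7), np.float64(0.6), np.float64(0.5), np.float64(0.4), np.float64(0.3), np.float64(0.2), np.float64(0.1), np.float64(0.0), np.float64(-0.1), np.float64(-0.2), np.float64(-0.3), np.float64(-0.4), np.float64(-0.5), np.float64(-0.6), np.float64(-0.7)]
0.9 [-99, 9, 9, 41, 44, 45, 45, 45, 45, 46, 47, 46, 46, 43, 4, 0]
0.8 [-99, 9, 25, 45, 47, 47, 50, 51, 51, 50, 47, 46, 46, 42, 2, 0]
0.7 [-99, 10, 10, 15, 1, 0, 2, 0, 2, 2, 41, 42, 0, 0, 1, 2]
0.6 [-99, 5, 5, 5, 4, 2, 3, 1, 1, 1, 4, 4, 0, 0, 0, 2]
0.5 [-99, 5, 5, 5, 5, 6, 6, 5, 3, 3, 3, 0, 3, 0, 3, 0]
0.4 [-99, 5, 5, 5, 5, 6, 6, 5, 3, 3, 3, 0, 9, 10, 9, -99]
0.3 [-99, 0, 0, 0, 0, 0, 0, 0, 3, 3, 0, 0, 10, 10, 10, -99]
0.2 [-84, -84, -83, -84, -84, -84, -75, -74, -74, -74, -74, -84, -9, -10, -23, -84]
0.1 [-84, -84, -84, -84, -84, -84, 0, 1, 1, 1, 0, -84, -84, -84, -84, -84]
0.0 [-84, -84, -84, -84, -84, -84, -74, -75, -99, -75, -75, -83, -84, -84, -84, -84]
```

Run:
```python
from h import *
t=np.load("top.npz");im,d=t["im"],t["d"];c=cam("top")
P=cloud(d,c);P[d<.1]=-9;P[cv2.medianBlur(d,3)-d>.01]=-9
for n,b,h in [("brown",(175,275,235,330),.062),("white",(240,270,305,330),.05),("tin",(335,275,382,322),.028),("label",(403,290,452,336),.03),("large",(430,190,500,260),.036),("small",(190,198,243,250),.024),("cutter",(305,145,372,185),.026)]:
    x0,y0,x1,y1=b;p=P[y0:y1,x0:x1].reshape(-1,3);p=p[(p[:,2]>h*.7)&(p[:,2]<h*1.3)]
    w=p[:,:2].astype(np.float32);r=cv2.minAreaRect(w);cc,rr=cv2.minEnclosingCircle(w)
    print(n,len(w),"rect",np.round(r[0],4),np.round(r[1],3),round(r[2],1),"circ",np.round(cc,4),round(rr,4))
print(R.from_quat(env.read_state()["orientation"]).as_matrix().round(3))
K,p,M=cam("wrist");print(p,M.round(3),K.round(0))
```

```text
brown 1021 rect [0.4401 0.2504] [0.063 0.063] 20.0 circ [0.4395 0.2494] 0.0423
white 1290 rect [0.4443 0.1162] [0.085 0.062] 67.0 circ [0.4441 0.1164] 0.0509
tin 13 rect [ 0.4626 -0.0627] [0.024 0.052] 58.4 circ [ 0.4597 -0.0669] 0.0261
label 692 rect [ 0.4319 -0.2044] [0.065 0.067] 1.5 circ [ 0.4327 -0.205 ] 0.0344
large 1262 rect [ 0.6174 -0.2853] [0.107 0.107] 1.8 circ [ 0.6187 -0.2856] 0.0552
small 699 rect [0.6098 0.2397] [0.079 0.079] 68.8 circ [0.6104 0.24  ] 0.041
cutter 414 rect [ 0.742  -0.0178] [0.107 0.027] 80.9 circ [ 0.7433 -0.018 ] 0.0536
[[ 0.927  0.375 -0.001]
 [ 0.375 -0.927  0.001]
 [-0.    -0.001 -1.   ]]
[ 0.31815673 -0.57199082  0.38364652] [[ 0.375 -0.887 -0.268]
 [-0.927 -0.359 -0.107]
 [-0.001  0.289 -0.957]] [[337.   0. 324.]
 [  0. 337. 241.]
 [  0.   0.   1.]]
```

```bash
cat >> h.py <<'E'
def pose():
    s=env.read_state();M=R.from_quat(s["orientation"]).as_matrix()
    return np.array(s["ee_pos"]),np.degrees(np.arctan2(M[1,0],M[0,0])),M,s
def plan(way,claw=None):
    """way: (x,y,z,psi_deg,n) -> rows"""
    p,a,M,s=pose();print("t",round(s["time"],2),"p",p.round(4),"psi",round(a,2),"w",round(s["width"],4),"F",np.round(s["contact_force"],1),"tilt",M[:2,2].round(4))
    for x,y,z,b,n in way:
        print("->",x,y,z,b)
        dp=(np.array([x,y,z])-p)/n;da=((b-a+180)%360-180)/n
        for i in range(n):
            A=np.radians(a);dx=dp[0]*np.cos(A)+dp[1]*np.sin(A);dy=dp[0]*np.sin(A)-dp[1]*np.cos(A)
            dx,dy,dz=round(dx,4),round(dy,4),round(-dp[2],4)
            print('{"dx":%g,"dy":%g,"dz":%g,"rz":%g}'%(dx,dy,dz,round(-da,2)),end=",")
            a+=da
        p=np.array([x,y,z]);print()
E
python3 - <<'E'
from h import *
plan([(.45,-.30,.22,40,8),(.46,-.10,.2,55,5),(.42,.10,.17,67,5)])
im=np.load("top.npz")["im"];c=cam("top");h=cv2.cvtColor(im,cv2.COLOR_RGB2HSV)
print("tin",plane([357,300],.02,c),"purple",plane([357,352],.03,c))
E
```

```text
t 0.1 p [ 0.2438 -0.6021  0.2218] psi 22.04 w 0.0869 F [ 0.2 -0.5 -1. ] tilt [-0.0006  0.0013]
-> 0.45 -0.3 0.22 40
{"dx":0.0381,"dy":-0.0253,"dz":0.0002,"rz":-2.24},{"dx":0.039,"dy":-0.0238,"dz":0.0002,"rz":-2.24},{"dx":0.0399,"dy":-0.0223,"dz":0.0002,"rz":-2.24},{"dx":0.0408,"dy":-0.0207,"dz":0.0002,"rz":-2.24},{"dx":0.0415,"dy":-0.0191,"dz":0.0002,"rz":-2.24},{"dx":0.0423,"dy":-0.0174,"dz":0.0002,"rz":-2.24},{"dx":0.0429,"dy":-0.0158,"dz":0.0002,"rz":-2.24},{"dx":0.0435,"dy":-0.0141,"dz":0.0002,"rz":-2.24},
-> 0.46 -0.1 0.2 55
{"dx":0.0272,"dy":-0.0294,"dz":0.004,"rz":-3},{"dx":0.0287,"dy":-0.0279,"dz":0.004,"rz":-3},{"dx":0.0302,"dy":-0.0263,"dz":0.004,"rz":-3},{"dx":0.0315,"dy":-0.0247,"dz":0.004,"rz":-3},{"dx":0.0328,"dy":-0.0231,"dz":0.004,"rz":-3},
-> 0.42 0.1 0.17 67
{"dx":0.0282,"dy":-0.0295,"dz":0.006,"rz":-2.4},{"dx":0.0294,"dy":-0.0283,"dz":0.006,"rz":-2.4},{"dx":0.0305,"dy":-0.027,"dz":0.006,"rz":-2.4},{"dx":0.0317,"dy":-0.0257,"dz":0.006,"rz":-2.4},{"dx":0.0327,"dy":-0.0244,"dz":0.006,"rz":-2.4},
tin [[ 0.45552892 -0.06134459]] purple [[ 0.34962299 -0.06250296]]
```

servo_tool(
  series=[
    {"dx": 0.038,"dy": -0.025,"rz": -2.2,"claw": 0},
    {"dx": 0.039,"dy": -0.024,"rz": -2.2},
    {"dx": 0.04,"dy": -0.022,"rz": -2.2},
    {"dx": 0.041,"dy": -0.021,"rz": -2.2},
    {"dx": 0.042,"dy": -0.019,"rz": -2.2},
    {"dx": 0.042,"dy": -0.017,"rz": -2.3},
    {"dx": 0.043,"dy": -0.016,"rz": -2.3},
    {"dx": 0.043,"dy": -0.014,"rz": -2.3},
  ],
)

```text
invalid input
```

servo_tool(
  series=[
    {"dx": 0.027,"dy": -0.029,"dz": 0.004,"rz": -3},
    {"dx": 0.029,"dy": -0.028,"dz": 0.004,"rz": -3},
    {"dx": 0.03,"dy": -0.026,"dz": 0.004,"rz": -3},
    {"dx": 0.032,"dy": -0.025,"dz": 0.004,"rz": -3},
    {"dx": 0.033,"dy": -0.023,"dz": 0.004,"rz": -3},
    {"dx": 0.028,"dy": -0.03,"dz": 0.006,"rz": -2.4},
    {"dx": 0.029,"dy": -0.028,"dz": 0.006,"rz": -2.4},
    {"dx": 0.03,"dy": -0.027,"dz": 0.006,"rz": -2.4},
  ],
)

```text
invalid input
```

servo_tool(
  series=[
    {"dx": 0.038,"dy": -0.025,"dz": 0,"rx": 0,"ry": 0,"rz": -2.2,"claw": 0},
    {"dx": 0.039,"dy": -0.024,"dz": 0,"rx": 0,"ry": 0,"rz": -2.2,"claw": 0},
  ],
  grip_force=15,
)

```text
time: 0.35
ee_pos: [0.2957, -0.5261, 0.2218]
orientation: [0.973, 0.229, -0.0, -0.001]
contact_force: [0.5, 0.2, -0.0]
width: 0.0869
grip_force: 0.0
```

servo_tool(
  series=[
    {"dx": 0.04,"dy": -0.022,"dz": 0,"rx": 0,"ry": 0,"rz": -2.2,"claw": 0},
    {"dx": 0.041,"dy": -0.021,"dz": 0,"rx": 0,"ry": 0,"rz": -2.2,"claw": 0},
    {"dx": 0.042,"dy": -0.019,"dz": 0,"rx": 0,"ry": 0,"rz": -2.2,"claw": 0},
    {"dx": 0.042,"dy": -0.017,"dz": 0,"rx": 0,"ry": 0,"rz": -2.3,"claw": 0},
    {"dx": 0.043,"dy": -0.016,"dz": 0,"rx": 0,"ry": 0,"rz": -2.3,"claw": 0},
    {"dx": 0.043,"dy": -0.014,"dz": 0,"rx": 0,"ry": 0,"rz": -2.3,"claw": 0},
  ],
)

```text
time: 1.1
ee_pos: [0.4515, -0.2998, 0.2223]
orientation: [0.94, 0.342, -0.0, -0.0]
contact_force: [0.3, -0.3, 0.1]
width: 0.0871
grip_force: 0.0
```

servo_tool(
  series=[
    {"dx": 0.027,"dy": -0.029,"dz": 0.004,"rx": 0,"ry": 0,"rz": -3,"claw": 0},
    {"dx": 0.029,"dy": -0.028,"dz": 0.004,"rx": 0,"ry": 0,"rz": -3,"claw": 0},
    {"dx": 0.03,"dy": -0.026,"dz": 0.004,"rx": 0,"ry": 0,"rz": -3,"claw": 0},
    {"dx": 0.032,"dy": -0.025,"dz": 0.004,"rx": 0,"ry": 0,"rz": -3,"claw": 0},
    {"dx": 0.033,"dy": -0.023,"dz": 0.004,"rx": 0,"ry": 0,"rz": -3,"claw": 0},
    {"dx": 0.028,"dy": -0.03,"dz": 0.006,"rx": 0,"ry": 0,"rz": -2.4,"claw": 0},
    {"dx": 0.029,"dy": -0.028,"dz": 0.006,"rx": 0,"ry": 0,"rz": -2.4,"claw": 0},
    {"dx": 0.03,"dy": -0.027,"dz": 0.006,"rx": 0,"ry": 0,"rz": -2.4,"claw": 0},
  ],
)

```text
time: 2.1
ee_pos: [0.4366, 0.0199, 0.1843]
orientation: [0.856, 0.517, -0.0, 0.0]
contact_force: [0.6, -0.1, -1.0]
width: 0.0867
grip_force: 0.0
```

```bash
sed -i 's/"dz":%g,"rz":%g}/"dz":%g,"rx":0,"ry":0,"rz":%g,"claw":%d}/; s/round(-da,2)),end/round(-da,2),claw or 0),end/; s/round(dx,4),round(dy,4),round(-dp\[2\],4)/round(dx,4)+0,round(dy,4)+0,round(-dp[2],4)+0/' h.py
python3 - <<'E'
from h import *
plan([(.40,.098,.17,67,3)])
im,d,c=grab("wrist","pics/w1.png");np.savez("w1.npz",im=im,d=d,p=c[1],M=c[2],K=c[0])
P=cloud(d,c);P[d<.05]=-9
def top(h,cx,cy,r):
    q=P[(abs(P[...,2]-h)<.006)&(np.hypot(P[...,0]-cx,P[...,1]-cy)<r)][:,:2].astype(np.float32)
    if len(q)>20: print(h,len(q),cv2.minAreaRect(q))
top(.05,.444,.116,.07);top(.062,.44,.25,.06)
E
```

```text
t 2.1 p [0.4366 0.0199 0.1843] psi 62.27 w 0.0867 F [ 0.6 -0.1 -1. ] tilt [ 0.     -0.0002]
-> 0.4 0.098 0.17 67
{"dx":0.0174,"dy":-0.0229,"dz":0.0048,"rx":0,"ry":0,"rz":-1.58,"claw":0},{"dx":0.018,"dy":-0.0224,"dz":0.0048,"rx":0,"ry":0,"rz":-1.58,"claw":0},{"dx":0.0186,"dy":-0.0219,"dz":0.0048,"rx":0,"ry":0,"rz":-1.58,"claw":0},
0.05 7970 ((0.44656214118003845, 0.11733603477478027), (0.08529381453990936, 0.0623946487903595), 67.15380096435547)
0.062 487 ((0.4280097782611847, 0.21811982989311218), (0.013387295417487621, 0.027289975434541702), 65.85939025878906)
```

View pics/w1.png

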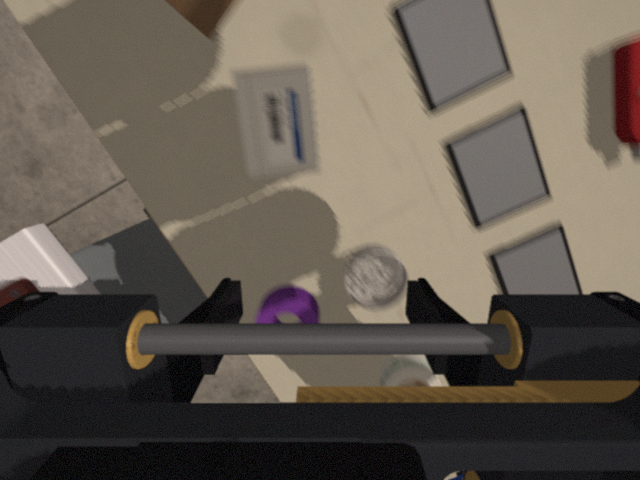

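Run:
```python
from h import *
plan([(.446,.117,.12,67.1,4),(.446,.117,.012,67.1,4)])
```

```text
t 2.15 p [0.4352 0.0252 0.1837] psi 62.69 w 0.087 F [-1.6  5.4 -0.7] tilt [-0.001   0.0013]
-> 0.446 0.117 0.12 67.1
{"dx":0.0216,"dy":-0.0081,"dz":0.0159,"rx":0,"ry":0,"rz":-1.1,"claw":0},{"dx":0.0218,"dy":-0.0077,"dz":0.0159,"rx":0,"ry":0,"rz":-1.1,"claw":0},{"dx":0.0219,"dy":-0.0073,"dz":0.0159,"rx":0,"ry":0,"rz":-1.1,"claw":0},{"dx":0.0221,"dy":-0.0069,"dz":0.0159,"rx":0,"ry":0,"rz":-1.1,"claw":0},
-> 0.446 0.117 0.012 67.1
{"dx":0,"dy":0,"dz":0.027,"rx":0,"ry":0,"rz":-0,"claw":0},{"dx":0,"dy":0,"dz":0.027,"rx":0,"ry":0,"rz":-0,"claw":0},{"dx":0,"dy":0,"dz":0.027,"rx":0,"ry":0,"rz":-0,"claw":0},{"dx":0,"dy":0,"dz":0.027,"rx":0,"ry":0,"rz":-0,"claw":0},
```

servo_tool(
  series=[
    {"dx": 0.021,"dy": -0.008,"dz": 0.016,"rx": 0,"ry": 0,"rz": -1,"claw": 0},
    {"dx": 0.021,"dy": -0.008,"dz": 0.016,"rx": 0,"ry": 0,"rz": -1,"claw": 0},
    {"dx": 0.021,"dy": -0.007,"dz": 0.016,"rx": 0,"ry": 0,"rz": -1,"claw": 0},
    {"dx": 0.021,"dy": -0.007,"dz": 0.016,"rx": 0,"ry": 0,"rz": -1,"claw": 0},
    {"dx": 0,"dy": 0,"dz": 0,"rx": 0,"ry": 0,"rz": 0,"claw": 0},
  ],
)

```text
time: 2.78
ee_pos: [0.4465, 0.1083, 0.1195]
orientation: [0.837, 0.547, -0.001, -0.001]
contact_force: [-0.2, 0.5, 0.1]
width: 0.0869
grip_force: 0.0
```

Run:
```python
from h import *
plan([(.446,.117,.012,67.1,4)])
```

```text
t 2.77 p [0.4465 0.1083 0.1195] psi 66.33 w 0.0869 F [-0.2  0.5  0.1] tilt [-0.0022  0.0005]
-> 0.446 0.117 0.012 67.1
{"dx":0.0019,"dy":-0.001,"dz":0.0269,"rx":0,"ry":0,"rz":-0.19,"claw":0},{"dx":0.0019,"dy":-0.001,"dz":0.0269,"rx":0,"ry":0,"rz":-0.19,"claw":0},{"dx":0.0019,"dy":-0.001,"dz":0.0269,"rx":0,"ry":0,"rz":-0.19,"claw":0},{"dx":0.002,"dy":-0.001,"dz":0.0269,"rx":0,"ry":0,"rz":-0.19,"claw":0},
```

servo_tool(
  series=[
    {"dx": 0.002,"dy": -0.001,"dz": 0.027,"rx": 0,"ry": 0,"rz": -0.2,"claw": 0},
    {"dx": 0.002,"dy": -0.001,"dz": 0.027,"rx": 0,"ry": 0,"rz": -0.2,"claw": 0},
    {"dx": 0.002,"dy": -0.001,"dz": 0.027,"rx": 0,"ry": 0,"rz": -0.2,"claw": 0},
    {"dx": 0.002,"dy": -0.001,"dz": 0.026,"rx": 0,"ry": 0,"rz": -0.2,"claw": 0},
    {"dx": 0,"dy": 0,"dz": 0,"rx": 0,"ry": 0,"rz": 0,"claw": 255},
    {"dx": 0,"dy": 0,"dz": 0,"rx": 0,"ry": 0,"rz": 0,"claw": 255},
    {"dx": 0,"dy": 0,"dz": 0,"rx": 0,"ry": 0,"rz": 0,"claw": 255},
    {"dx": 0,"dy": 0,"dz": 0,"rx": 0,"ry": 0,"rz": 0,"claw": 255},
  ],
  grip_force=15,
)

```text
time: 3.78
ee_pos: [0.4479, 0.1157, 0.0147]
orientation: [0.834, 0.551, 0.001, 0.0]
contact_force: [-1.9, -1.3, 7.4]
width: 0.0618
grip_force: 15.0
```

Run:
```python
from h import *
plan([(.446,.117,.13,67.1,4),(.53,-.13,.13,88,8),(.60,-.152,.10,88,3)],255)
```

```text
t 3.77 p [0.4479 0.1157 0.0147] psi 66.92 w 0.0618 F [-1.9 -1.3  7.4] tilt [ 0.0016 -0.0001]
-> 0.446 0.117 0.13 67.1
{"dx":0.0001,"dy":-0.0006,"dz":-0.0288,"rx":0,"ry":0,"rz":-0.04,"claw":255},{"dx":0.0001,"dy":-0.0006,"dz":-0.0288,"rx":0,"ry":0,"rz":-0.04,"claw":255},{"dx":0.0001,"dy":-0.0006,"dz":-0.0288,"rx":0,"ry":0,"rz":-0.04,"claw":255},{"dx":0.0001,"dy":-0.0006,"dz":-0.0288,"rx":0,"ry":0,"rz":-0.04,"claw":255},
-> 0.53 -0.13 0.13 88
{"dx":-0.0244,"dy":0.0217,"dz":0,"rx":0,"ry":0,"rz":-2.61,"claw":255},{"dx":-0.0253,"dy":0.0206,"dz":0,"rx":0,"ry":0,"rz":-2.61,"claw":255},{"dx":-0.0262,"dy":0.0194,"dz":0,"rx":0,"ry":0,"rz":-2.61,"claw":255},{"dx":-0.0271,"dy":0.0182,"dz":0,"rx":0,"ry":0,"rz":-2.61,"claw":255},{"dx":-0.0279,"dy":0.0169,"dz":0,"rx":0,"ry":0,"rz":-2.61,"claw":255},{"dx":-0.0286,"dy":0.0156,"dz":0,"rx":0,"ry":0,"rz":-2.61,"claw":255},{"dx":-0.0293,"dy":0.0143,"dz":0,"rx":0,"ry":0,"rz":-2.61,"claw":255},{"dx":-0.0299,"dy":0.0129,"dz":0,"rx":0,"ry":0,"rz":-2.61,"claw":255},
-> 0.6 -0.152 0.1 88
{"dx":-0.0065,"dy":0.0236,"dz":0.01,"rx":0,"ry":0,"rz":0,"claw":255},{"dx":-0.0065,"dy":0.0236,"dz":0.01,"rx":0,"ry":0,"rz":0,"claw":255},{"dx":-0.0065,"dy":0.0236,"dz":0.01,"rx":0,"ry":0,"rz":0,"claw":255},
```

servo_tool(
  series=[
    {"dx": 0,"dy": 0,"dz": -0.03,"rx": 0,"ry": 0,"rz": 0,"claw": 255},
    {"dx": 0,"dy": 0,"dz": -0.03,"rx": 0,"ry": 0,"rz": 0,"claw": 255},
    {"dx": 0,"dy": 0,"dz": -0.03,"rx": 0,"ry": 0,"rz": 0,"claw": 255},
    {"dx": 0,"dy": 0,"dz": -0.025,"rx": 0,"ry": 0,"rz": 0,"claw": 255},
    {"dx": -0.024,"dy": 0.022,"dz": 0,"rx": 0,"ry": 0,"rz": -2.6,"claw": 255},
    {"dx": -0.025,"dy": 0.021,"dz": 0,"rx": 0,"ry": 0,"rz": -2.6,"claw": 255},
    {"dx": -0.026,"dy": 0.019,"dz": 0,"rx": 0,"ry": 0,"rz": -2.6,"claw": 255},
    {"dx": -0.027,"dy": 0.018,"dz": 0,"rx": 0,"ry": 0,"rz": -2.6,"claw": 255},
  ],
)

```text
time: 4.78
ee_pos: [0.4896, -0.0083, 0.129]
orientation: [0.78, 0.625, 0.0, 0.0]
contact_force: [-0.7, -0.3, -0.9]
width: 0.0621
grip_force: 15.0
```

```bash
cat >> h.py <<'E'
def mats(im,c,lo=95,hi=160,amin=1000):
    """grey mat centres: 2D pose from inner grey rectangle on z=4mm"""
    g=cv2.cvtColor(im,cv2.COLOR_RGB2HSV)
    ii=im.astype(int);m=((ii[...,2]-ii[...,0]>-6)&(ii[...,1]>lo)&(ii[...,1]<hi)).astype(np.uint8)
    m=cv2.morphologyEx(m,cv2.MORPH_OPEN,np.ones((3,3)))
    for k in cv2.findContours(m,0,cv2.CHAIN_APPROX_NONE)[0]:
        if cv2.contourArea(k)<amin: continue
        w=plane(k[:,0],.004,c).astype(np.float32);r=cv2.minAreaRect(w)
        mo=cv2.moments(w.reshape(-1,1,2)*1000)
        # area-moment centroid and contour bbox
        if not(.05<min(r[1]) and max(r[1])<.12): continue
        print("mat rect",np.round(r[0],4),np.round(r[1],4),round(r[2],2),"cen",round(mo["m10"]/mo["m00"]/1e3,4),round(mo["m01"]/mo["m00"]/1e3,4),"px",k[:,0].mean(0).round())
E
python3 - <<'E'
from h import *
t=np.load("top.npz");print("top");mats(t["im"],cam("top"));print(t["im"][224,280])
t=np.load("w1.npz");print("w1");mats(t["im"],(t["K"],t["p"],t["M"]),amin=3000);print(t["im"][50,450],t["im"][165,500])
plan([(.53,-.13,.13,88,4),(.60,-.152,.10,88,3)],255)
im,d,c=grab("wrist","pics/w2.png");np.savez("w2.npz",im=im,d=d,p=c[1],M=c[2],K=c[0]);print("w2");mats(im,c,amin=3000)
E
```

```text
top
[115 111 109]
w1
[121 118 112] [120 114 111]
t 4.78 p [ 0.4896 -0.0083  0.129 ] psi 77.44 w 0.0621 F [-0.7 -0.3 -0.9] tilt [ 0.0006 -0.0003]
-> 0.53 -0.13 0.13 88
{"dx":-0.0275,"dy":0.0165,"dz":-0.0002,"rx":0,"ry":0,"rz":-2.64,"claw":255},{"dx":-0.0282,"dy":0.0152,"dz":-0.0002,"rx":0,"ry":0,"rz":-2.64,"claw":255},{"dx":-0.0289,"dy":0.0139,"dz":-0.0002,"rx":0,"ry":0,"rz":-2.64,"claw":255},{"dx":-0.0295,"dy":0.0125,"dz":-0.0002,"rx":0,"ry":0,"rz":-2.64,"claw":255},
-> 0.6 -0.152 0.1 88
{"dx":-0.0065,"dy":0.0236,"dz":0.01,"rx":0,"ry":0,"rz":-0,"claw":255},{"dx":-0.0065,"dy":0.0236,"dz":0.01,"rx":0,"ry":0,"rz":-0,"claw":255},{"dx":-0.0065,"dy":0.0236,"dz":0.01,"rx":0,"ry":0,"rz":-0,"claw":255},
w2
```

View pics/w2.png

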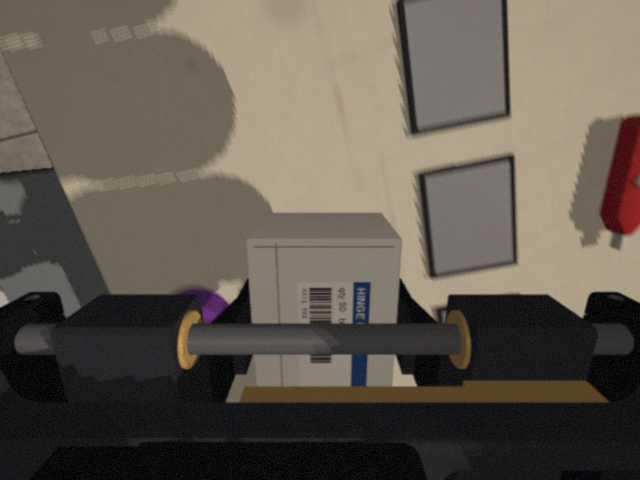

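```bash
sed -i 's/>-6)/>-16)/' h.py
python3 - <<'E'
from h import *
t=np.load("top.npz");print("top");mats(t["im"],cam("top"))
for f in("w1","w2"):
    t=np.load(f+".npz");c=(t["K"],t["p"],t["M"]);print(f);mats(t["im"],c,amin=3000)
P=cloud(t["d"],c);z=P[...,2]
p,a,M,s=pose()
L=(P-p)@M
for z0 in(.155,.16,.165,.17): print(z0,((abs(z-z0)<.0025)&(abs(L[...,0])<.06)&(abs(L[...,1])<.04)).sum())
m=(abs(z-.164)<.005)&(abs(L[...,1])<.033)&(abs(L[...,0])<.06)&(np.arange(480)[:,None]<400);q=L[m]
print(L[m].min(0),L[m].max(0),np.percentile(q[:,0],[.5,99.5]))
E
```

```text
top
mat rect [ 0.6138 -0.1523] [0.0882 0.0673] 88.12 cen 0.6138 -0.1523 px [400. 228.]
mat rect [ 0.6152 -0.0219] [0.0881 0.0672] 88.12 cen 0.6153 -0.0218 px [339. 226.]
mat rect [0.6171 0.107 ] [0.0881 0.067 ] 88.4 cen 0.6171 0.1069 px [280. 224.]
w1
mat rect [ 0.615  -0.1442] [0.0791 0.0686] 88.4 cen 0.6182 -0.1377 px [539. 269.]
mat rect [ 0.6159 -0.0163] [0.0858 0.0688] 88.28 cen 0.6159 -0.0161 px [499. 168.]
mat rect [0.6175 0.1121] [0.0865 0.0688] 88.2 cen 0.6153 0.1079 px [452.  44.]
w2
mat rect [ 0.6179 -0.0234] [0.0884 0.0694] 88.31 cen 0.6179 -0.0233 px [471. 217.]
mat rect [0.6193 0.1052] [0.0884 0.0696] 88.34 cen 0.6185 0.1032 px [455.  58.]
0.155 622
0.16 804
0.165 17527
0.17 326
[-0.02300267 -0.03298834 -0.04015138] [ 0.04834855  0.03290185 -0.03017324] [-0.0218201   0.04784179]
```

servo_tool(
  series=[
    {"dx": -0.027,"dy": 0.017,"dz": 0,"rx": 0,"ry": 0,"rz": -2.7,"claw": 255},
    {"dx": -0.028,"dy": 0.016,"dz": 0,"rx": 0,"ry": 0,"rz": -2.7,"claw": 255},
    {"dx": -0.029,"dy": 0.014,"dz": 0,"rx": 0,"ry": 0,"rz": -2.7,"claw": 255},
    {"dx": -0.029,"dy": 0.013,"dz": 0,"rx": 0,"ry": 0,"rz": -2.6,"claw": 255},
    {"dx": 0,"dy": 0.025,"dz": 0,"rx": 0,"ry": 0,"rz": 0,"claw": 255},
    {"dx": 0,"dy": 0.025,"dz": 0,"rx": 0,"ry": 0,"rz": 0,"claw": 255},
    {"dx": 0,"dy": 0.02,"dz": 0,"rx": 0,"ry": 0,"rz": 0,"claw": 255},
    {"dx": 0,"dy": 0,"dz": 0,"rx": 0,"ry": 0,"rz": 0,"claw": 255},
  ],
)

```text
time: 5.82
ee_pos: [0.6024, -0.1301, 0.1284]
orientation: [0.719, 0.695, 0.0, -0.0]
contact_force: [-0.7, -1.0, -1.3]
width: 0.062
grip_force: 15.0
```

servo_tool(
  series=[
    {"dx": 0,"dy": 0,"dz": 0,"rx": 0,"ry": 0,"rz": 0,"claw": 255},
  ],
)

```text
time: 5.95
ee_pos: [0.601, -0.1303, 0.1285]
orientation: [0.719, 0.695, -0.0, -0.0]
contact_force: [-0.5, -0.5, -1.7]
width: 0.0618
grip_force: 15.0
```

```bash
cat >> h.py <<'E'
def held(d,c,ztop,hw):
    """extent of the held thing's top face in the tool frame"""
    p,a,M,s=pose();P=cloud(d,c);L=(P-p)@M
    m=(abs(P[...,2]-ztop)<.004)&(abs(L[...,1])<hw+.004)&(abs(L[...,0])<.06)&(np.arange(480)[:,None]<400)
    q=L[m];print("held x",np.percentile(q[:,0],[.3,99.7]).round(4),"y",np.percentile(q[:,1],[.3,99.7]).round(4),len(q))
E
python3 - <<'E'
from h import *
plan([(.6139,-.1523,.03,88.2,4)],255)
im,d,c=grab("wrist","pics/w3.png");mats(im,c,amin=3000)
held(d,c,pose()[0][2]+.05-.0147,.031)
im,d,c=grab("top","pics/t3.png");P=cloud(d,c);P[d<.1]=-9
z0=pose()[0][2]+.035
q=P[(abs(P[...,2]-z0)<.006)&(abs(P[...,0]-.6)<.07)&(abs(P[...,1]+.14)<.08)][:,:2].astype(np.float32);print(z0,len(q),cv2.minAreaRect(q) if len(q) else 0)
E
```

```text
t 5.95 p [ 0.601  -0.1303  0.1285] psi 88.05 w 0.0618 F [-0.5 -0.5 -1.7] tilt [-0.0007  0.0001]
-> 0.6139 -0.1523 0.03 88.2
{"dx":-0.0054,"dy":0.0034,"dz":0.0246,"rx":0,"ry":0,"rz":-0.04,"claw":255},{"dx":-0.0054,"dy":0.0034,"dz":0.0246,"rx":0,"ry":0,"rz":-0.04,"claw":255},{"dx":-0.0054,"dy":0.0034,"dz":0.0246,"rx":0,"ry":0,"rz":-0.04,"claw":255},{"dx":-0.0054,"dy":0.0034,"dz":0.0246,"rx":0,"ry":0,"rz":-0.04,"claw":255},
mat rect [ 0.6168 -0.0208] [0.089  0.0696] 88.08 cen 0.6168 -0.0211 px [339.  96.]
held x [-0.0266  0.0436] y [-0.0328  0.0327] 17718
0.1637049677580441 237 ((0.6003460884094238, -0.09483521431684494), (0.014059079810976982, 0.062371876090765), 87.93865203857422)
```

servo_tool(
  series=[
    {"dx": -0.006,"dy": 0.004,"dz": 0.018,"rx": 0,"ry": 0,"rz": 0,"claw": 255},
    {"dx": -0.006,"dy": 0.004,"dz": 0.018,"rx": 0,"ry": 0,"rz": 0,"claw": 255},
    {"dx": -0.006,"dy": 0.004,"dz": 0.018,"rx": 0,"ry": 0,"rz": -0.1,"claw": 255},
    {"dx": -0.004,"dy": 0.002,"dz": 0.018,"rx": 0,"ry": 0,"rz": 0,"claw": 255},
    {"dx": 0,"dy": 0,"dz": 0,"rx": 0,"ry": 0,"rz": 0,"claw": 255},
    {"dx": 0,"dy": 0,"dz": 0,"rx": 0,"ry": 0,"rz": 0,"claw": 255},
  ],
)

```text
time: 6.8
ee_pos: [0.6153, -0.1526, 0.0568]
orientation: [0.718, 0.696, 0.0, 0.0]
contact_force: [0.7, 1.2, -0.7]
width: 0.0617
grip_force: 15.0
```

Run:
```python
from h import *
plan([(.6146,-.1523,.0195,88.2,4)],255)
```

```text
t 6.8 p [ 0.6153 -0.1526  0.0568] psi 88.16 w 0.0617 F [ 0.7  1.2 -0.7] tilt [0.0003 0.0003]
-> 0.6146 -0.1523 0.0195 88.2
{"dx":0.0001,"dy":-0.0002,"dz":0.0093,"rx":0,"ry":0,"rz":-0.01,"claw":255},{"dx":0.0001,"dy":-0.0002,"dz":0.0093,"rx":0,"ry":0,"rz":-0.01,"claw":255},{"dx":0.0001,"dy":-0.0002,"dz":0.0093,"rx":0,"ry":0,"rz":-0.01,"claw":255},{"dx":0.0001,"dy":-0.0002,"dz":0.0093,"rx":0,"ry":0,"rz":-0.01,"claw":255},
```

servo_tool(
  series=[
    {"dx": 0,"dy": 0,"dz": 0.01,"rx": 0,"ry": 0,"rz": 0,"claw": 255},
    {"dx": 0,"dy": 0,"dz": 0.01,"rx": 0,"ry": 0,"rz": 0,"claw": 255},
    {"dx": 0,"dy": -0.0005,"dz": 0.01,"rx": 0,"ry": 0,"rz": 0,"claw": 255},
    {"dx": 0,"dy": 0,"dz": 0.007,"rx": 0,"ry": 0,"rz": 0,"claw": 255},
    {"dx": 0,"dy": 0,"dz": 0,"rx": 0,"ry": 0,"rz": 0,"claw": 255},
    {"dx": 0,"dy": 0,"dz": 0,"rx": 0,"ry": 0,"rz": 0,"claw": 255},
  ],
)

```text
time: 7.55
ee_pos: [0.6145, -0.1529, 0.0195]
orientation: [0.718, 0.696, 0.0, -0.0]
contact_force: [-0.3, 0.6, -1.7]
width: 0.0619
grip_force: 15.0
```

servo_tool(
  series=[
    {"dx": 0,"dy": 0,"dz": 0,"rx": 0,"ry": 0,"rz": 0,"claw": 0},
    {"dx": 0,"dy": 0,"dz": 0,"rx": 0,"ry": 0,"rz": 0,"claw": 0},
    {"dx": 0,"dy": 0,"dz": 0,"rx": 0,"ry": 0,"rz": 0,"claw": 0},
    {"dx": 0,"dy": 0,"dz": -0.02,"rx": 0,"ry": 0,"rz": 0,"claw": 0},
    {"dx": 0,"dy": 0,"dz": -0.04,"rx": 0,"ry": 0,"rz": 0,"claw": 0},
    {"dx": 0,"dy": 0,"dz": -0.04,"rx": 0,"ry": 0,"rz": 0,"claw": 0},
    {"dx": 0,"dy": 0,"dz": -0.03,"rx": 0,"ry": 0,"rz": 0,"claw": 0},
    {"dx": 0,"dy": 0,"dz": 0,"rx": 0,"ry": 0,"rz": 0,"claw": 0},
  ],
)

```text
time: 8.55
ee_pos: [0.6164, -0.153, 0.1541]
orientation: [0.718, 0.696, 0.002, 0.003]
contact_force: [0.7, -0.5, 0.2]
width: 0.0872
grip_force: 0.0
```

Run:
```python
from h import *
plan([(.5,.1,.16,100,7),(.44,.23,.14,110,5)],0)
```

```text
t 8.55 p [ 0.6164 -0.153   0.1541] psi 88.15 w 0.0872 F [ 0.7 -0.5  0.2] tilt [ 0.0061 -0.0016]
-> 0.5 0.1 0.16 100
{"dx":0.0356,"dy":-0.0178,"dz":-0.0008,"rx":0,"ry":0,"rz":-1.69,"claw":0},{"dx":0.0361,"dy":-0.0167,"dz":-0.0008,"rx":0,"ry":0,"rz":-1.69,"claw":0},{"dx":0.0366,"dy":-0.0157,"dz":-0.0008,"rx":0,"ry":0,"rz":-1.69,"claw":0},{"dx":0.037,"dy":-0.0146,"dz":-0.0008,"rx":0,"ry":0,"rz":-1.69,"claw":0},{"dx":0.0374,"dy":-0.0135,"dz":-0.0008,"rx":0,"ry":0,"rz":-1.69,"claw":0},{"dx":0.0378,"dy":-0.0124,"dz":-0.0008,"rx":0,"ry":0,"rz":-1.69,"claw":0},{"dx":0.0382,"dy":-0.0112,"dz":-0.0008,"rx":0,"ry":0,"rz":-1.69,"claw":0},
-> 0.44 0.23 0.14 110
{"dx":0.0277,"dy":-0.0073,"dz":0.004,"rx":0,"ry":0,"rz":-2,"claw":0},{"dx":0.0279,"dy":-0.0063,"dz":0.004,"rx":0,"ry":0,"rz":-2,"claw":0},{"dx":0.0281,"dy":-0.0054,"dz":0.004,"rx":0,"ry":0,"rz":-2,"claw":0},{"dx":0.0283,"dy":-0.0044,"dz":0.004,"rx":0,"ry":0,"rz":-2,"claw":0},{"dx":0.0284,"dy":-0.0034,"dz":0.004,"rx":0,"ry":0,"rz":-2,"claw":0},
```

servo_tool(
  series=[
    {"dx": 0.036,"dy": -0.018,"dz": 0,"rx": 0,"ry": 0,"rz": -1.7,"claw": 0},
    {"dx": 0.036,"dy": -0.017,"dz": 0,"rx": 0,"ry": 0,"rz": -1.7,"claw": 0},
    {"dx": 0.037,"dy": -0.016,"dz": 0,"rx": 0,"ry": 0,"rz": -1.7,"claw": 0},
    {"dx": 0.037,"dy": -0.015,"dz": 0,"rx": 0,"ry": 0,"rz": -1.7,"claw": 0},
    {"dx": 0.037,"dy": -0.014,"dz": 0,"rx": 0,"ry": 0,"rz": -1.7,"claw": 0},
    {"dx": 0.038,"dy": -0.012,"dz": 0,"rx": 0,"ry": 0,"rz": -1.7,"claw": 0},
    {"dx": 0.038,"dy": -0.011,"dz": 0,"rx": 0,"ry": 0,"rz": -1.7,"claw": 0},
    {"dx": 0.028,"dy": -0.007,"dz": 0.004,"rx": 0,"ry": 0,"rz": -2.5,"claw": 0},
  ],
)

```text
time: 9.55
ee_pos: [0.4841, 0.1292, 0.1458]
orientation: [0.624, 0.781, 0.0, 0.0]
contact_force: [0.6, 0.5, 1.1]
width: 0.0869
grip_force: 0.0
```

servo_tool(
  series=[
    {"dx": 0.028,"dy": -0.007,"dz": 0,"rx": 0,"ry": 0,"rz": -2.5,"claw": 0},
    {"dx": 0.028,"dy": -0.006,"dz": 0,"rx": 0,"ry": 0,"rz": -2.5,"claw": 0},
    {"dx": 0,"dy": 0,"dz": 0,"rx": 0,"ry": 0,"rz": -2.5,"claw": 0},
    {"dx": 0,"dy": 0,"dz": 0,"rx": 0,"ry": 0,"rz": 0,"claw": 0},
    {"dx": 0,"dy": 0,"dz": 0,"rx": 0,"ry": 0,"rz": 0,"claw": 0},
  ],
)

```text
time: 10.18
ee_pos: [0.4592, 0.1779, 0.1455]
orientation: [0.574, 0.819, -0.0, -0.0]
contact_force: [-0.9, -1.0, 0.7]
width: 0.0872
grip_force: 0.0
```

```bash
cat >> h.py <<'E'
def top(P,h,cx,cy,r,tol=.006):
    q=P[(abs(P[...,2]-h)<tol)&(np.hypot(P[...,0]-cx,P[...,1]-cy)<r)][:,:2].astype(np.float32)
    if len(q)>20:
        a=cv2.minAreaRect(q);b=cv2.minEnclosingCircle(q);print("top",h,len(q),np.round(a[0],4),np.round(a[1],4),round(a[2],2),"circ",np.round(b[0],4),round(b[1],4))
E
python3 - <<'E'
from h import *
plan([(.442,.251,.12,110,3),(.442,.251,.02,110,4)],0)
im,d,c=grab("wrist","pics/w4.png");P=cloud(d,c);P[d<.05]=-9
top(P,.062,.441,.25,.06);mats(im,c,amin=3000)
im,d,c=grab("top","pics/t4.png");P=cloud(d,c);P[d<.1]=-9
top(P,.062,.441,.25,.06);top(P,.054,.614,-.152,.07);mats(im,c)
im,d,c=grab("scene","pics/s4.png");P=cloud(d,c);P[d<.1]=-9
top(P,.054,.614,-.152,.07);mats(im,c)
E
```

```text
t 10.18 p [0.4592 0.1779 0.1455] psi 109.98 w 0.0872 F [-0.9 -1.   0.7] tilt [-0.0001  0.    ]
-> 0.442 0.251 0.12 110
{"dx":0.0248,"dy":0.0029,"dz":0.0085,"rx":0,"ry":0,"rz":-0.01,"claw":0},{"dx":0.0248,"dy":0.0029,"dz":0.0085,"rx":0,"ry":0,"rz":-0.01,"claw":0},{"dx":0.0248,"dy":0.0029,"dz":0.0085,"rx":0,"ry":0,"rz":-0.01,"claw":0},
-> 0.442 0.251 0.02 110
{"dx":0,"dy":0,"dz":0.025,"rx":0,"ry":0,"rz":0,"claw":0},{"dx":0,"dy":0,"dz":0.025,"rx":0,"ry":0,"rz":0,"claw":0},{"dx":0,"dy":0,"dz":0.025,"rx":0,"ry":0,"rz":0,"claw":0},{"dx":0,"dy":0,"dz":0.025,"rx":0,"ry":0,"rz":0,"claw":0},
top 0.062 7994 [0.4426 0.2515] [0.0621 0.0622] 20.72 circ [0.4429 0.2515] 0.0432
top 0.054 1213 [ 0.6121 -0.1528] [0.0855 0.0629] 87.97 circ [ 0.612  -0.1522] 0.051
mat rect [ 0.6149 -0.0217] [0.0887 0.0686] 88.21 cen 0.6149 -0.0217 px [339. 226.]
mat rect [0.617  0.1072] [0.0887 0.0685] 87.99 cen 0.6171 0.1073 px [279. 223.]
```

View pics/t4.png

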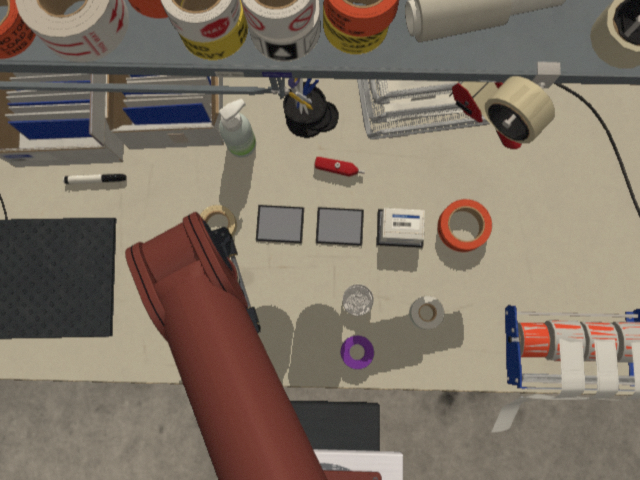

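White now sits on the right mat, at about (401,227), within 2 mm of centre and square. The brown carton is next.

servo_tool(
  series=[
    {"dx": 0.025,"dy": 0.003,"dz": 0.008,"rx": 0,"ry": 0,"rz": -0.3,"claw": 0},
    {"dx": 0.025,"dy": 0.003,"dz": 0.008,"rx": 0,"ry": 0,"rz": -0.2,"claw": 0},
    {"dx": 0.025,"dy": 0.003,"dz": 0.009,"rx": 0,"ry": 0,"rz": -0.2,"claw": 0},
    {"dx": 0,"dy": 0,"dz": 0,"rx": 0,"ry": 0,"rz": 0,"claw": 0},
    {"dx": 0,"dy": 0,"dz": 0,"rx": 0,"ry": 0,"rz": 0,"claw": 0},
  ],
)

```text
time: 10.95
ee_pos: [0.4418, 0.2508, 0.1206]
orientation: [0.569, 0.823, -0.0, 0.0]
contact_force: [0.1, 0.4, -0.9]
width: 0.0871
grip_force: 0.0
```

Run:
```python
from h import *
plan([(.4426,.2515,.018,110.7,4)],0)
```

```text
t 10.95 p [0.4418 0.2508 0.1206] psi 110.7 w 0.0871 F [ 0.1  0.4 -0.9] tilt [-0.0001 -0.0003]
-> 0.4426 0.2515 0.018 110.7
{"dx":0.0001,"dy":0.0002,"dz":0.0257,"rx":0,"ry":0,"rz":0,"claw":0},{"dx":0.0001,"dy":0.0002,"dz":0.0257,"rx":0,"ry":0,"rz":0,"claw":0},{"dx":0.0001,"dy":0.0002,"dz":0.0257,"rx":0,"ry":0,"rz":0,"claw":0},{"dx":0.0001,"dy":0.0002,"dz":0.0257,"rx":0,"ry":0,"rz":0,"claw":0},
```

servo_tool(
  series=[
    {"dx": 0,"dy": 0,"dz": 0.026,"rx": 0,"ry": 0,"rz": 0,"claw": 0},
    {"dx": 0,"dy": 0.001,"dz": 0.026,"rx": 0,"ry": 0,"rz": 0,"claw": 0},
    {"dx": 0.0004,"dy": 0,"dz": 0.026,"rx": 0,"ry": 0,"rz": 0,"claw": 0},
    {"dx": 0,"dy": 0,"dz": 0.025,"rx": 0,"ry": 0,"rz": 0,"claw": 0},
    {"dx": 0,"dy": 0,"dz": 0,"rx": 0,"ry": 0,"rz": 0,"claw": 255},
    {"dx": 0,"dy": 0,"dz": 0,"rx": 0,"ry": 0,"rz": 0,"claw": 255},
    {"dx": 0,"dy": 0,"dz": 0,"rx": 0,"ry": 0,"rz": 0,"claw": 255},
    {"dx": 0,"dy": 0,"dz": 0,"rx": 0,"ry": 0,"rz": 0,"claw": 255},
  ],
  grip_force=12,
)

```text
time: 11.95
ee_pos: [0.443, 0.2524, 0.0187]
orientation: [0.568, 0.823, 0.001, 0.001]
contact_force: [-0.4, -1.4, 7.6]
width: 0.0619
grip_force: 12.0
```

Run:
```python
from h import *
p,a,M,s=pose();plan([(p[0],p[1],.14,a,4),(.615,.107,.13,88.2,8)],255)
```

```text
t 11.95 p [0.443  0.2524 0.0187] psi 110.73 w 0.0619 F [-0.4 -1.4  7.6] tilt [0.0016 0.0002]
-> 0.4430349318324599 0.2523726700598152 0.14 110.72951808401294
{"dx":0,"dy":0,"dz":-0.0303,"rx":0,"ry":0,"rz":-0,"claw":255},{"dx":0,"dy":0,"dz":-0.0303,"rx":0,"ry":0,"rz":-0,"claw":255},{"dx":0,"dy":0,"dz":-0.0303,"rx":0,"ry":0,"rz":-0,"claw":255},{"dx":0,"dy":0,"dz":-0.0303,"rx":0,"ry":0,"rz":-0,"claw":255},
-> 0.615 0.107 0.13 88.2
{"dx":-0.0246,"dy":0.0137,"dz":0.0013,"rx":0,"ry":0,"rz":2.82,"claw":255},{"dx":-0.0239,"dy":0.0149,"dz":0.0013,"rx":0,"ry":0,"rz":2.82,"claw":255},{"dx":-0.0231,"dy":0.016,"dz":0.0013,"rx":0,"ry":0,"rz":2.82,"claw":255},{"dx":-0.0223,"dy":0.0171,"dz":0.0013,"rx":0,"ry":0,"rz":2.82,"claw":255},{"dx":-0.0215,"dy":0.0182,"dz":0.0013,"rx":0,"ry":0,"rz":2.82,"claw":255},{"dx":-0.0205,"dy":0.0192,"dz":0.0013,"rx":0,"ry":0,"rz":2.82,"claw":255},{"dx":-0.0196,"dy":0.0202,"dz":0.0013,"rx":0,"ry":0,"rz":2.82,"claw":255},{"dx":-0.0185,"dy":0.0212,"dz":0.0013,"rx":0,"ry":0,"rz":2.82,"claw":255},
```

servo_tool(
  series=[
    {"dx": 0,"dy": 0,"dz": -0.03,"rx": 0,"ry": 0,"rz": 0,"claw": 255},
    {"dx": 0,"dy": 0,"dz": -0.03,"rx": 0,"ry": 0,"rz": 0,"claw": 255},
    {"dx": 0,"dy": 0,"dz": -0.03,"rx": 0,"ry": 0,"rz": 0,"claw": 255},
    {"dx": 0,"dy": 0,"dz": -0.03,"rx": 0,"ry": 0,"rz": 0,"claw": 255},
    {"dx": -0.025,"dy": 0.014,"dz": 0.001,"rx": 0,"ry": 0,"rz": 2.8,"claw": 255},
    {"dx": -0.024,"dy": 0.015,"dz": 0.001,"rx": 0,"ry": 0,"rz": 2.8,"claw": 255},
    {"dx": -0.023,"dy": 0.016,"dz": 0.001,"rx": 0,"ry": 0,"rz": 2.8,"claw": 255},
    {"dx": -0.022,"dy": 0.017,"dz": 0.001,"rx": 0,"ry": 0,"rz": 2.8,"claw": 255},
  ],
)

```text
time: 12.95
ee_pos: [0.5299, 0.1778, 0.1325]
orientation: [0.647, 0.762, -0.001, -0.001]
contact_force: [-0.0, 0.6, -2.1]
width: 0.0618
grip_force: 12.0
```

servo_tool(
  series=[
    {"dx": -0.022,"dy": 0.018,"dz": 0.001,"rx": 0,"ry": 0,"rz": 2.8,"claw": 255},
    {"dx": -0.021,"dy": 0.019,"dz": 0.001,"rx": 0,"ry": 0,"rz": 2.8,"claw": 255},
    {"dx": -0.02,"dy": 0.02,"dz": 0.001,"rx": 0,"ry": 0,"rz": 2.9,"claw": 255},
    {"dx": -0.018,"dy": 0.021,"dz": 0.001,"rx": 0,"ry": 0,"rz": 2.9,"claw": 255},
    {"dx": 0,"dy": 0,"dz": 0,"rx": 0,"ry": 0,"rz": 0,"claw": 255},
    {"dx": 0,"dy": 0,"dz": 0,"rx": 0,"ry": 0,"rz": 0,"claw": 255},
  ],
)

```text
time: 13.7
ee_pos: [0.614, 0.1065, 0.1293]
orientation: [0.718, 0.696, -0.0, -0.0]
contact_force: [0.3, 0.5, -0.3]
width: 0.062
grip_force: 12.0
```

Run:
```python
from h import *
plan([(.619,.1087,.05,88.2,4)],255)
im,d,c=grab("wrist","pics/w5.png");held(d,c,pose()[0][2]+.062-.0187,.031)
im,d,c=grab("top","pics/t5.png");P=cloud(d,c);P[d<.1]=-9;top(P,pose()[0][2]+.0433,.61,.107,.06)
top(P,.054,.614,-.152,.07)
```

```text
t 13.7 p [0.614  0.1065 0.1293] psi 88.15 w 0.062 F [ 0.3  0.5 -0.3] tilt [-0.0007  0.0005]
-> 0.619 0.1087 0.05 88.2
{"dx":0.0006,"dy":0.0012,"dz":0.0198,"rx":0,"ry":0,"rz":-0.01,"claw":255},{"dx":0.0006,"dy":0.0012,"dz":0.0198,"rx":0,"ry":0,"rz":-0.01,"claw":255},{"dx":0.0006,"dy":0.0012,"dz":0.0198,"rx":0,"ry":0,"rz":-0.01,"claw":255},{"dx":0.0006,"dy":0.0012,"dz":0.0198,"rx":0,"ry":0,"rz":-0.01,"claw":255},
held x [-0.0206  0.0305] y [-0.0306  0.0317] 12814
top 0.054 1215 [ 0.6122 -0.1527] [0.0862 0.0625] 89.07 circ [ 0.6116 -0.1531] 0.0513
```

servo_tool(
  series=[
    {"dx": 0.001,"dy": 0.001,"dz": 0.02,"rx": 0,"ry": 0,"rz": 0,"claw": 255},
    {"dx": 0.001,"dy": 0.001,"dz": 0.02,"rx": 0,"ry": 0,"rz": 0,"claw": 255},
    {"dx": 0.0005,"dy": 0.001,"dz": 0.02,"rx": 0,"ry": 0,"rz": 0,"claw": 255},
    {"dx": 0,"dy": 0.002,"dz": 0.02,"rx": 0,"ry": 0,"rz": 0,"claw": 255},
    {"dx": 0,"dy": 0,"dz": 0,"rx": 0,"ry": 0,"rz": 0,"claw": 255},
    {"dx": 0,"dy": 0,"dz": 0,"rx": 0,"ry": 0,"rz": 0,"claw": 255},
  ],
)

```text
time: 14.55
ee_pos: [0.6195, 0.1088, 0.0499]
orientation: [0.718, 0.696, 0.0, 0.0]
contact_force: [0.5, -0.4, -0.7]
width: 0.0617
grip_force: 12.0
```

Run:
```python
from h import *
plan([(.619,.1086,.0235,88.2,3)],255)
```

```text
t 14.55 p [0.6195 0.1088 0.0499] psi 88.15 w 0.0617 F [ 0.5 -0.4 -0.7] tilt [0.0004 0.0004]
-> 0.619 0.1086 0.0235 88.2
{"dx":-0.0001,"dy":-0.0001,"dz":0.0088,"rx":0,"ry":0,"rz":-0.02,"claw":255},{"dx":-0.0001,"dy":-0.0001,"dz":0.0088,"rx":0,"ry":0,"rz":-0.02,"claw":255},{"dx":-0.0001,"dy":-0.0001,"dz":0.0088,"rx":0,"ry":0,"rz":-0.02,"claw":255},
```

servo_tool(
  series=[
    {"dx": 0,"dy": 0,"dz": 0.009,"rx": 0,"ry": 0,"rz": 0,"claw": 255},
    {"dx": 0,"dy": 0,"dz": 0.009,"rx": 0,"ry": 0,"rz": 0,"claw": 255},
    {"dx": 0,"dy": 0,"dz": 0.009,"rx": 0,"ry": 0,"rz": 0,"claw": 255},
    {"dx": 0,"dy": 0,"dz": 0,"rx": 0,"ry": 0,"rz": 0,"claw": 255},
    {"dx": 0,"dy": 0,"dz": 0,"rx": 0,"ry": 0,"rz": 0,"claw": 0},
    {"dx": 0,"dy": 0,"dz": 0,"rx": 0,"ry": 0,"rz": 0,"claw": 0},
    {"dx": 0,"dy": 0,"dz": 0,"rx": 0,"ry": 0,"rz": 0,"claw": 0},
  ],
)

```text
time: 15.42
ee_pos: [0.6192, 0.1085, 0.0227]
orientation: [0.718, 0.696, 0.0, 0.0]
contact_force: [0.3, -0.5, 0.3]
width: 0.0831
grip_force: 0.0
```

servo_tool(
  series=[
    {"dx": 0,"dy": 0,"dz": -0.02,"rx": 0,"ry": 0,"rz": 0,"claw": 0},
    {"dx": 0,"dy": 0,"dz": -0.04,"rx": 0,"ry": 0,"rz": 0,"claw": 0},
    {"dx": 0,"dy": 0,"dz": -0.04,"rx": 0,"ry": 0,"rz": 0,"claw": 0},
    {"dx": 0,"dy": 0,"dz": -0.03,"rx": 0,"ry": 0,"rz": 0,"claw": 0},
    {"dx": 0,"dy": 0,"dz": 0,"rx": 0,"ry": 0,"rz": 0,"claw": 0},
  ],
)

```text
time: 16.05
ee_pos: [0.6209, 0.1092, 0.157]
orientation: [0.718, 0.696, 0.002, 0.002]
contact_force: [-0.8, 1.1, 0.2]
width: 0.087
grip_force: 0.0
```

Run:
```python
from h import *
plan([(.5,-.15,.15,88,9),(.435,-.24,.15,88,4)],0)
```

```text
t 16.05 p [0.6209 0.1092 0.157 ] psi 88.15 w 0.087 F [-0.8  1.1  0.2] tilt [0.006  0.0009]
-> 0.5 -0.15 0.15 88
{"dx":-0.0292,"dy":-0.0125,"dz":0.0008,"rx":0,"ry":0,"rz":0.02,"claw":0},{"dx":-0.0292,"dy":-0.0125,"dz":0.0008,"rx":0,"ry":0,"rz":0.02,"claw":0},{"dx":-0.0292,"dy":-0.0125,"dz":0.0008,"rx":0,"ry":0,"rz":0.02,"claw":0},{"dx":-0.0292,"dy":-0.0125,"dz":0.0008,"rx":0,"ry":0,"rz":0.02,"claw":0},{"dx":-0.0292,"dy":-0.0125,"dz":0.0008,"rx":0,"ry":0,"rz":0.02,"claw":0},{"dx":-0.0292,"dy":-0.0125,"dz":0.0008,"rx":0,"ry":0,"rz":0.02,"claw":0},{"dx":-0.0292,"dy":-0.0124,"dz":0.0008,"rx":0,"ry":0,"rz":0.02,"claw":0},{"dx":-0.0292,"dy":-0.0124,"dz":0.0008,"rx":0,"ry":0,"rz":0.02,"claw":0},{"dx":-0.0293,"dy":-0.0124,"dz":0.0008,"rx":0,"ry":0,"rz":0.02,"claw":0},
-> 0.435 -0.24 0.15 88
{"dx":-0.0231,"dy":-0.0155,"dz":0,"rx":0,"ry":0,"rz":-0,"claw":0},{"dx":-0.0231,"dy":-0.0155,"dz":0,"rx":0,"ry":0,"rz":-0,"claw":0},{"dx":-0.0231,"dy":-0.0155,"dz":0,"rx":0,"ry":0,"rz":-0,"claw":0},{"dx":-0.0231,"dy":-0.0155,"dz":0,"rx":0,"ry":0,"rz":-0,"claw":0},
```

servo_tool(
  series=[
    {"dx": -0.035,"dy": -0.015,"dz": 0,"rx": 0,"ry": 0,"rz": 0,"claw": 0},
    {"dx": -0.035,"dy": -0.015,"dz": 0,"rx": 0,"ry": 0,"rz": 0,"claw": 0},
    {"dx": -0.035,"dy": -0.015,"dz": 0,"rx": 0,"ry": 0,"rz": 0,"claw": 0},
    {"dx": -0.035,"dy": -0.015,"dz": 0,"rx": 0,"ry": 0,"rz": 0,"claw": 0},
    {"dx": -0.035,"dy": -0.015,"dz": 0,"rx": 0,"ry": 0,"rz": 0,"claw": 0},
    {"dx": -0.035,"dy": -0.015,"dz": 0,"rx": 0,"ry": 0,"rz": 0,"claw": 0},
    {"dx": -0.035,"dy": -0.015,"dz": 0,"rx": 0,"ry": 0,"rz": 0,"claw": 0},
    {"dx": -0.035,"dy": -0.016,"dz": 0,"rx": 0,"ry": 0,"rz": 0,"claw": 0},
  ],
)

```text
time: 17.05
ee_pos: [0.4883, -0.1683, 0.1527]
orientation: [0.718, 0.696, -0.0, -0.0]
contact_force: [0.5, -0.1, 0.8]
width: 0.0868
grip_force: 0.0
```

servo_tool(
  series=[
    {"dx": -0.032,"dy": -0.017,"dz": 0,"rx": 0,"ry": 0,"rz": 0,"claw": 0},
    {"dx": -0.032,"dy": -0.017,"dz": 0,"rx": 0,"ry": 0,"rz": 0,"claw": 0},
    {"dx": -0.025,"dy": -0.017,"dz": 0,"rx": 0,"ry": 0,"rz": 0,"claw": 0},
    {"dx": 0,"dy": 0,"dz": 0,"rx": 0,"ry": 0,"rz": 0,"claw": 0},
    {"dx": 0,"dy": 0,"dz": 0,"rx": 0,"ry": 0,"rz": 0,"claw": 0},
  ],
)

```text
time: 17.68
ee_pos: [0.4356, -0.254, 0.1527]
orientation: [0.718, 0.696, 0.0, -0.0]
contact_force: [0.2, 0.6, 0.2]
width: 0.087
grip_force: 0.0
```

Run:
```python
from h import *
plan([(.4345,-.2035,.11,88,3),(.4345,-.2035,.005,88,4)],0)
im,d,c=grab("wrist","pics/w6.png");P=cloud(d,c);P[d<.05]=-9
top(P,.03,.4345,-.2035,.045);top(P,.029,.4575,-.06,.045)
im,d,c=grab("top","pics/t6.png");P=cloud(d,c);P[d<.1]=-9
top(P,.066,.615,.107,.06);top(P,.054,.614,-.152,.07);mats(im,c)
```

```text
t 17.68 p [ 0.4356 -0.254   0.1527] psi 88.17 w 0.087 F [0.2 0.6 0.2] tilt [0.0002 0.0004]
-> 0.4345 -0.2035 0.11 88
{"dx":0.0168,"dy":-0.0009,"dz":0.0142,"rx":0,"ry":0,"rz":0.06,"claw":0},{"dx":0.0168,"dy":-0.0009,"dz":0.0142,"rx":0,"ry":0,"rz":0.06,"claw":0},{"dx":0.0168,"dy":-0.0009,"dz":0.0142,"rx":0,"ry":0,"rz":0.06,"claw":0},
-> 0.4345 -0.2035 0.005 88
{"dx":0,"dy":0,"dz":0.0262,"rx":0,"ry":0,"rz":-0,"claw":0},{"dx":0,"dy":0,"dz":0.0262,"rx":0,"ry":0,"rz":-0,"claw":0},{"dx":0,"dy":0,"dz":0.0262,"rx":0,"ry":0,"rz":-0,"claw":0},{"dx":0,"dy":0,"dz":0.0262,"rx":0,"ry":0,"rz":-0,"claw":0},
top 0.03 4048 [ 0.4347 -0.2046] [0.0671 0.0672] 88.01 circ [ 0.435  -0.2047] 0.0341
top 0.029 212 [ 0.4569 -0.0849] [0.0184 0.0571] 87.47 circ [ 0.4573 -0.0762] 0.0287
top 0.066 900 [0.6163 0.1075] [0.0623 0.0628] 87.94 circ [0.6165 0.1074] 0.0429
top 0.054 1219 [ 0.6122 -0.1527] [0.0853 0.0633] 88.19 circ [ 0.612  -0.1522] 0.0511
mat rect [ 0.6152 -0.0218] [0.0886 0.068 ] 88.29 cen 0.6152 -0.0219 px [339. 226.]
```

View pics/w6.png

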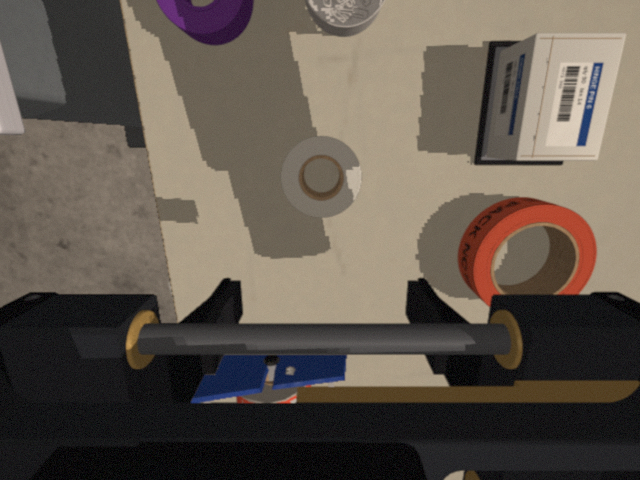

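The label roll is at (321,177), which gives (0.4348, -0.2046). White is standing square on its mat. I'll descend on the labels.

servo_tool(
  series=[
    {"dx": 0.0165,"dy": 0,"dz": 0.016,"rx": 0,"ry": 0,"rz": 0,"claw": 0},
    {"dx": 0.0165,"dy": 0,"dz": 0.016,"rx": 0,"ry": 0,"rz": 0,"claw": 0},
    {"dx": 0.0165,"dy": -0.001,"dz": 0.016,"rx": 0,"ry": 0,"rz": 0,"claw": 0},
    {"dx": 0,"dy": 0,"dz": 0.02,"rx": 0,"ry": 0,"rz": 0,"claw": 0},
    {"dx": 0,"dy": 0,"dz": 0,"rx": 0,"ry": 0,"rz": 0,"claw": 0},
    {"dx": 0,"dy": 0,"dz": 0,"rx": 0,"ry": 0,"rz": 0,"claw": 0},
  ],
)

```text
time: 18.52
ee_pos: [0.4361, -0.2049, 0.0848]
orientation: [0.718, 0.696, 0.0, 0.0]
contact_force: [-0.1, -0.1, 0.5]
width: 0.0872
grip_force: 0.0
```

Run:
```python
from h import *
plan([(.4348,-.2046,.006,88,3)],0)
```

```text
t 18.52 p [ 0.4361 -0.2049  0.0848] psi 88.16 w 0.0872 F [-0.1 -0.1  0.5] tilt [0.0001 0.0001]
-> 0.4348 -0.2046 0.006 88
{"dx":0.0001,"dy":-0.0004,"dz":0.0263,"rx":0,"ry":0,"rz":0.05,"claw":0},{"dx":0.0001,"dy":-0.0004,"dz":0.0263,"rx":0,"ry":0,"rz":0.05,"claw":0},{"dx":0.0001,"dy":-0.0004,"dz":0.0263,"rx":0,"ry":0,"rz":0.05,"claw":0},
```

servo_tool(
  series=[
    {"dx": 0,"dy": -0.0005,"dz": 0.026,"rx": 0,"ry": 0,"rz": 0,"claw": 0},
    {"dx": 0,"dy": -0.0005,"dz": 0.026,"rx": 0,"ry": 0,"rz": 0,"claw": 0},
    {"dx": 0,"dy": 0,"dz": 0.026,"rx": 0,"ry": 0,"rz": 0,"claw": 0},
    {"dx": 0,"dy": 0,"dz": 0,"rx": 0,"ry": 0,"rz": 0,"claw": 0},
    {"dx": 0,"dy": 0,"dz": 0,"rx": 0,"ry": 0,"rz": 0,"claw": 255},
    {"dx": 0,"dy": 0,"dz": 0,"rx": 0,"ry": 0,"rz": 0,"claw": 255},
    {"dx": 0,"dy": 0,"dz": 0,"rx": 0,"ry": 0,"rz": 0,"claw": 255},
    {"dx": 0,"dy": 0,"dz": 0,"rx": 0,"ry": 0,"rz": 0,"claw": 255},
  ],
  grip_force=12,
)

```text
time: 19.52
ee_pos: [0.4355, -0.2055, 0.0075]
orientation: [0.719, 0.696, 0.0, 0.001]
contact_force: [-1.6, 0.0, 6.5]
width: 0.0664
grip_force: 12.0
```

Run:
```python
from h import *
p,a,M,s=pose();plan([(p[0],p[1],.16,a,4),(.617,-.021,.16,88.2,7)],255)
```

```text
t 19.52 p [ 0.4355 -0.2055  0.0075] psi 88.14 w 0.0664 F [-1.6  0.   6.5] tilt [ 0.0011 -0.0008]
-> 0.4354611779594747 -0.2055119877163233 0.16 88.13799073285817
{"dx":0,"dy":0,"dz":-0.0381,"rx":0,"ry":0,"rz":-0,"claw":255},{"dx":0,"dy":0,"dz":-0.0381,"rx":0,"ry":0,"rz":-0,"claw":255},{"dx":0,"dy":0,"dz":-0.0381,"rx":0,"ry":0,"rz":-0,"claw":255},{"dx":0,"dy":0,"dz":-0.0381,"rx":0,"ry":0,"rz":-0,"claw":255},
-> 0.617 -0.021 0.16 88.2
{"dx":0.0272,"dy":0.0251,"dz":0,"rx":0,"ry":0,"rz":-0.01,"claw":255},{"dx":0.0272,"dy":0.0251,"dz":0,"rx":0,"ry":0,"rz":-0.01,"claw":255},{"dx":0.0272,"dy":0.0251,"dz":0,"rx":0,"ry":0,"rz":-0.01,"claw":255},{"dx":0.0272,"dy":0.0251,"dz":0,"rx":0,"ry":0,"rz":-0.01,"claw":255},{"dx":0.0272,"dy":0.0251,"dz":0,"rx":0,"ry":0,"rz":-0.01,"claw":255},{"dx":0.0272,"dy":0.0251,"dz":0,"rx":0,"ry":0,"rz":-0.01,"claw":255},{"dx":0.0272,"dy":0.0251,"dz":0,"rx":0,"ry":0,"rz":-0.01,"claw":255},
```

servo_tool(
  series=[
    {"dx": 0,"dy": 0,"dz": -0.038,"rx": 0,"ry": 0,"rz": 0,"claw": 255},
    {"dx": 0,"dy": 0,"dz": -0.038,"rx": 0,"ry": 0,"rz": 0,"claw": 255},
    {"dx": 0,"dy": 0,"dz": -0.038,"rx": 0,"ry": 0,"rz": 0,"claw": 255},
    {"dx": 0,"dy": 0,"dz": -0.038,"rx": 0,"ry": 0,"rz": 0,"claw": 255},
    {"dx": 0.027,"dy": 0.025,"dz": 0,"rx": 0,"ry": 0,"rz": 0,"claw": 255},
    {"dx": 0.027,"dy": 0.025,"dz": 0,"rx": 0,"ry": 0,"rz": 0,"claw": 255},
    {"dx": 0.027,"dy": 0.025,"dz": 0,"rx": 0,"ry": 0,"rz": 0,"claw": 255},
    {"dx": 0.027,"dy": 0.025,"dz": 0,"rx": 0,"ry": 0,"rz": 0,"claw": 255},
  ],
)

```text
time: 20.52
ee_pos: [0.539, -0.0997, 0.1588]
orientation: [0.719, 0.695, -0.0, 0.0]
contact_force: [0.6, -0.8, -0.7]
width: 0.0667
grip_force: 12.0
```

servo_tool(
  series=[
    {"dx": 0.027,"dy": 0.025,"dz": 0,"rx": 0,"ry": 0,"rz": 0,"claw": 255},
    {"dx": 0.027,"dy": 0.025,"dz": 0,"rx": 0,"ry": 0,"rz": 0,"claw": 255},
    {"dx": 0.027,"dy": 0.025,"dz": 0,"rx": 0,"ry": 0,"rz": 0,"claw": 255},
    {"dx": 0,"dy": 0,"dz": 0.03,"rx": 0,"ry": 0,"rz": 0,"claw": 255},
    {"dx": 0,"dy": 0,"dz": 0.03,"rx": 0,"ry": 0,"rz": 0,"claw": 255},
    {"dx": 0,"dy": 0,"dz": 0.03,"rx": 0,"ry": 0,"rz": 0,"claw": 255},
    {"dx": 0,"dy": 0,"dz": 0,"rx": 0,"ry": 0,"rz": 0,"claw": 255},
    {"dx": 0,"dy": 0,"dz": 0,"rx": 0,"ry": 0,"rz": 0,"claw": 255},
  ],
)

```text
time: 21.52
ee_pos: [0.6166, -0.0218, 0.0698]
orientation: [0.718, 0.696, 0.001, 0.0]
contact_force: [-0.6, -0.4, -0.8]
width: 0.0666
grip_force: 12.0
```

Run:
```python
from h import *
plan([(.617,-.0218,.0125,88.2,4)],255)
im,d,c=grab("wrist","pics/w7.png");held(d,c,pose()[0][2]+.0225,.034)
```

```text
t 21.52 p [ 0.6166 -0.0218  0.0698] psi 88.14 w 0.0666 F [-0.6 -0.4 -0.8] tilt [0.0013 0.0001]
-> 0.617 -0.0218 0.0125 88.2
{"dx":0,"dy":0.0001,"dz":0.0143,"rx":0,"ry":0,"rz":-0.01,"claw":255},{"dx":0,"dy":0.0001,"dz":0.0143,"rx":0,"ry":0,"rz":-0.01,"claw":255},{"dx":0,"dy":0.0001,"dz":0.0143,"rx":0,"ry":0,"rz":-0.01,"claw":255},{"dx":0,"dy":0.0001,"dz":0.0143,"rx":0,"ry":0,"rz":-0.01,"claw":255},
held x [-0.0319  0.0349] y [-0.0366  0.0367] 9135
```

servo_tool(
  series=[
    {"dx": 0,"dy": 0,"dz": 0.015,"rx": 0,"ry": 0,"rz": 0,"claw": 255},
    {"dx": 0,"dy": 0,"dz": 0.015,"rx": 0,"ry": 0,"rz": 0,"claw": 255},
    {"dx": 0,"dy": 0,"dz": 0.015,"rx": 0,"ry": 0,"rz": 0,"claw": 255},
    {"dx": 0,"dy": 0,"dz": 0.0125,"rx": 0,"ry": 0,"rz": 0,"claw": 255},
    {"dx": 0,"dy": 0,"dz": 0,"rx": 0,"ry": 0,"rz": 0,"claw": 255},
    {"dx": 0,"dy": 0,"dz": 0,"rx": 0,"ry": 0,"rz": 0,"claw": 0},
    {"dx": 0,"dy": 0,"dz": 0,"rx": 0,"ry": 0,"rz": 0,"claw": 0},
    {"dx": 0,"dy": 0,"dz": 0,"rx": 0,"ry": 0,"rz": 0,"claw": 0},
  ],
)

```text
time: 22.58
ee_pos: [0.616, -0.022, 0.0113]
orientation: [0.718, 0.696, 0.0, 0.0]
contact_force: [0.1, -0.2, 0.2]
width: 0.0846
grip_force: 0.0
```

servo_tool(
  series=[
    {"dx": 0,"dy": 0,"dz": -0.02,"rx": 0,"ry": 0,"rz": 0,"claw": 0},
    {"dx": 0,"dy": 0,"dz": -0.04,"rx": 0,"ry": 0,"rz": 0,"claw": 0},
    {"dx": 0,"dy": 0,"dz": -0.04,"rx": 0,"ry": 0,"rz": 0,"claw": 0},
    {"dx": 0,"dy": 0,"dz": -0.04,"rx": 0,"ry": 0,"rz": 0,"claw": 0},
    {"dx": 0,"dy": 0,"dz": 0,"rx": 0,"ry": 0,"rz": 0,"claw": 0},
  ],
)

```text
time: 23.2
ee_pos: [0.6182, -0.0215, 0.1564]
orientation: [0.718, 0.696, 0.002, 0.003]
contact_force: [-0.6, 0.0, -0.5]
width: 0.087
grip_force: 0.0
```

Run:
```python
from h import *
plan([(.42,-.1,.15,50,7)],0)
```

```text
t 23.2 p [ 0.6182 -0.0215  0.1564] psi 88.16 w 0.087 F [-0.6  0.  -0.5] tilt [ 0.0074 -0.0005]
-> 0.42 -0.1 0.15 50
{"dx":-0.0121,"dy":-0.0279,"dz":0.0009,"rx":0,"ry":0,"rz":5.45,"claw":0},{"dx":-0.0147,"dy":-0.0267,"dz":0.0009,"rx":0,"ry":0,"rz":5.45,"claw":0},{"dx":-0.0172,"dy":-0.0251,"dz":0.0009,"rx":0,"ry":0,"rz":5.45,"claw":0},{"dx":-0.0195,"dy":-0.0234,"dz":0.0009,"rx":0,"ry":0,"rz":5.45,"claw":0},{"dx":-0.0216,"dy":-0.0214,"dz":0.0009,"rx":0,"ry":0,"rz":5.45,"claw":0},{"dx":-0.0236,"dy":-0.0193,"dz":0.0009,"rx":0,"ry":0,"rz":5.45,"claw":0},{"dx":-0.0253,"dy":-0.017,"dz":0.0009,"rx":0,"ry":0,"rz":5.45,"claw":0},
```

servo_tool(
  series=[
    {"dx": -0.012,"dy": -0.028,"dz": 0,"rx": 0,"ry": 0,"rz": 5.5,"claw": 0},
    {"dx": -0.014,"dy": -0.026,"dz": 0,"rx": 0,"ry": 0,"rz": 5.5,"claw": 0},
    {"dx": -0.016,"dy": -0.024,"dz": 0,"rx": 0,"ry": 0,"rz": 5.5,"claw": 0},
    {"dx": -0.018,"dy": -0.023,"dz": 0,"rx": 0,"ry": 0,"rz": 5.5,"claw": 0},
    {"dx": -0.02,"dy": -0.021,"dz": 0,"rx": 0,"ry": 0,"rz": 5.5,"claw": 0},
    {"dx": -0.022,"dy": -0.018,"dz": 0,"rx": 0,"ry": 0,"rz": 5.5,"claw": 0},
    {"dx": -0.024,"dy": -0.016,"dz": 0,"rx": 0,"ry": 0,"rz": 5.5,"claw": 0},
    {"dx": 0,"dy": 0,"dz": 0,"rx": 0,"ry": 0,"rz": 0,"claw": 0},
  ],
)

```text
time: 24.2
ee_pos: [0.4234, -0.0952, 0.1514]
orientation: [0.908, 0.419, -0.0, 0.0]
contact_force: [0.9, 0.4, 0.9]
width: 0.0873
grip_force: 0.0
```

servo_tool(
  series=[
    {"dx": 0,"dy": 0,"dz": 0,"rx": 0,"ry": 0,"rz": 0,"claw": 0},
  ],
)

```text
time: 24.32
ee_pos: [0.4255, -0.0941, 0.1515]
orientation: [0.907, 0.42, 0.0, 0.0]
contact_force: [-0.4, -0.0, -0.0]
width: 0.0868
grip_force: 0.0
```

Run:
```python
from h import *
plan([(.4575,-.0605,.09,50,4)],0)
im,d,c=grab("wrist","pics/w8.png");np.savez("w8.npz",im=im,d=d,K=c[0],p=c[1],M=c[2]);P=cloud(d,c);P[d<.05]=-9
top(P,.027,.4575,-.0605,.045);top(P,.02,.4575,-.0605,.045,.02)
```

```text
t 24.32 p [ 0.4255 -0.0941  0.1515] psi 49.72 w 0.0868 F [-0.4 -0.  -0. ] tilt [ 0.001  -0.0003]
-> 0.4575 -0.0605 0.09 50
{"dx":0.0116,"dy":0.0007,"dz":0.0154,"rx":0,"ry":0,"rz":-0.07,"claw":0},{"dx":0.0116,"dy":0.0007,"dz":0.0154,"rx":0,"ry":0,"rz":-0.07,"claw":0},{"dx":0.0116,"dy":0.0007,"dz":0.0154,"rx":0,"ry":0,"rz":-0.07,"claw":0},{"dx":0.0116,"dy":0.0007,"dz":0.0154,"rx":0,"ry":0,"rz":-0.07,"claw":0},
top 0.027 479 [ 0.458  -0.0616] [0.0638 0.0644] 49.79 circ [ 0.4579 -0.0616] 0.0326
top 0.02 5256 [ 0.4575 -0.0607] [0.0881 0.0891] 50.3 circ [ 0.4577 -0.0605] 0.045
```

View pics/w8.png

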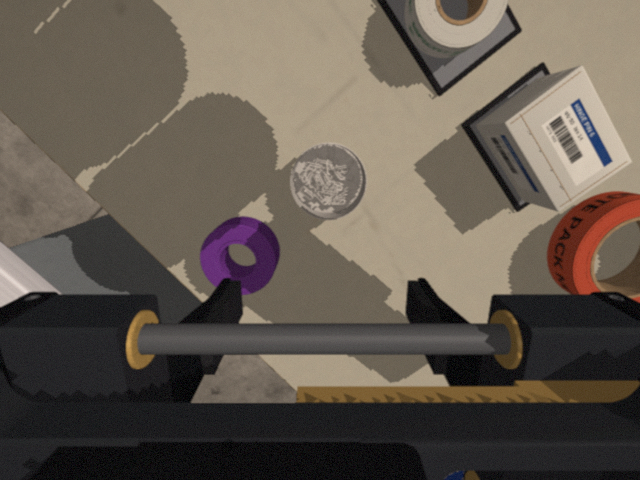

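servo_tool(
  series=[
    {"dx": 0.0115,"dy": 0.0015,"dz": 0.0155,"rx": 0,"ry": 0,"rz": 0,"claw": 0},
    {"dx": 0.0115,"dy": 0.0015,"dz": 0.0155,"rx": 0,"ry": 0,"rz": 0,"claw": 0},
    {"dx": 0.0115,"dy": 0.001,"dz": 0.0155,"rx": 0,"ry": 0,"rz": 0,"claw": 0},
    {"dx": 0.0115,"dy": 0.001,"dz": 0.0155,"rx": 0,"ry": 0,"rz": 0,"claw": 0},
    {"dx": 0,"dy": 0,"dz": 0,"rx": 0,"ry": 0,"rz": 0,"claw": 0},
    {"dx": 0,"dy": 0,"dz": 0,"rx": 0,"ry": 0,"rz": 0,"claw": 0},
  ],
)

```text
time: 25.12
ee_pos: [0.4586, -0.0622, 0.0889]
orientation: [0.907, 0.42, -0.0, -0.0]
contact_force: [-0.1, -0.2, 0.4]
width: 0.0868
grip_force: 0.0
```

Run:
```python
from h import *
plan([(.458,-.0616,.005,49.7,3)],0)
```

```text
t 25.12 p [ 0.4586 -0.0622  0.0889] psi 49.69 w 0.0868 F [-0.1 -0.2  0.4] tilt [-0.0006  0.0006]
-> 0.458 -0.0616 0.005 49.7
{"dx":0,"dy":-0.0003,"dz":0.028,"rx":0,"ry":0,"rz":-0,"claw":0},{"dx":0,"dy":-0.0003,"dz":0.028,"rx":0,"ry":0,"rz":-0,"claw":0},{"dx":0,"dy":-0.0003,"dz":0.028,"rx":0,"ry":0,"rz":-0,"claw":0},
```

servo_tool(
  series=[
    {"dx": 0,"dy": -0.0005,"dz": 0.028,"rx": 0,"ry": 0,"rz": 0,"claw": 0},
    {"dx": 0,"dy": 0,"dz": 0.028,"rx": 0,"ry": 0,"rz": 0,"claw": 0},
    {"dx": 0,"dy": 0,"dz": 0.028,"rx": 0,"ry": 0,"rz": 0,"claw": 0},
    {"dx": 0,"dy": 0,"dz": 0,"rx": 0,"ry": 0,"rz": 0,"claw": 0},
    {"dx": 0,"dy": 0,"dz": 0,"rx": 0,"ry": 0,"rz": 0,"claw": 255},
    {"dx": 0,"dy": 0,"dz": 0,"rx": 0,"ry": 0,"rz": 0,"claw": 255},
    {"dx": 0,"dy": 0,"dz": 0,"rx": 0,"ry": 0,"rz": 0,"claw": 255},
    {"dx": 0,"dy": 0,"dz": 0,"rx": 0,"ry": 0,"rz": 0,"claw": 255},
  ],
  grip_force=20,
)

```text
time: 26.12
ee_pos: [0.4586, -0.0623, 0.0059]
orientation: [0.908, 0.42, 0.0, 0.0]
contact_force: [-2.4, 0.4, 7.2]
width: 0.0635
grip_force: 20.0
```

Run:
```python
from h import *
p,a,M,s=pose();plan([(p[0],p[1],.19,a,5),(.619,.108,.19,60,7)],255)
```

```text
t 26.12 p [ 0.4586 -0.0623  0.0059] psi 49.64 w 0.0635 F [-2.4  0.4  7.2] tilt [ 0.0009 -0.0004]
-> 0.4585858760287686 -0.06231802891083229 0.19 49.63667028858289
{"dx":0,"dy":0,"dz":-0.0368,"rx":0,"ry":0,"rz":-0,"claw":255},{"dx":0,"dy":0,"dz":-0.0368,"rx":0,"ry":0,"rz":-0,"claw":255},{"dx":0,"dy":0,"dz":-0.0368,"rx":0,"ry":0,"rz":-0,"claw":255},{"dx":0,"dy":0,"dz":-0.0368,"rx":0,"ry":0,"rz":-0,"claw":255},{"dx":0,"dy":0,"dz":-0.0368,"rx":0,"ry":0,"rz":-0,"claw":255},
-> 0.619 0.108 0.19 60
{"dx":0.0334,"dy":0.0017,"dz":0,"rx":0,"ry":0,"rz":-1.48,"claw":255},{"dx":0.0333,"dy":0.0026,"dz":0,"rx":0,"ry":0,"rz":-1.48,"claw":255},{"dx":0.0332,"dy":0.0034,"dz":0,"rx":0,"ry":0,"rz":-1.48,"claw":255},{"dx":0.0331,"dy":0.0043,"dz":0,"rx":0,"ry":0,"rz":-1.48,"claw":255},{"dx":0.033,"dy":0.0051,"dz":0,"rx":0,"ry":0,"rz":-1.48,"claw":255},{"dx":0.0329,"dy":0.006,"dz":0,"rx":0,"ry":0,"rz":-1.48,"claw":255},{"dx":0.0327,"dy":0.0068,"dz":0,"rx":0,"ry":0,"rz":-1.48,"claw":255},
```

servo_tool(
  series=[
    {"dx": 0,"dy": 0,"dz": -0.037,"rx": 0,"ry": 0,"rz": 0,"claw": 255},
    {"dx": 0,"dy": 0,"dz": -0.037,"rx": 0,"ry": 0,"rz": 0,"claw": 255},
    {"dx": 0,"dy": 0,"dz": -0.037,"rx": 0,"ry": 0,"rz": 0,"claw": 255},
    {"dx": 0,"dy": 0,"dz": -0.037,"rx": 0,"ry": 0,"rz": 0,"claw": 255},
    {"dx": 0,"dy": 0,"dz": -0.037,"rx": 0,"ry": 0,"rz": 0,"claw": 255},
    {"dx": 0.033,"dy": 0.002,"dz": 0,"rx": 0,"ry": 0,"rz": 0,"claw": 255},
    {"dx": 0.033,"dy": 0.002,"dz": 0,"rx": 0,"ry": 0,"rz": 0,"claw": 255},
    {"dx": 0.033,"dy": 0.002,"dz": 0,"rx": 0,"ry": 0,"rz": 0,"claw": 255},
  ],
)

```text
time: 27.12
ee_pos: [0.5273, 0.0099, 0.1903]
orientation: [0.908, 0.42, 0.0, 0.0]
contact_force: [0.1, -0.3, -1.3]
width: 0.0637
grip_force: 20.3
```

servo_tool(
  series=[
    {"dx": 0.033,"dy": 0.002,"dz": 0,"rx": 0,"ry": 0,"rz": 0,"claw": 255},
    {"dx": 0.033,"dy": 0.002,"dz": 0,"rx": 0,"ry": 0,"rz": 0,"claw": 255},
    {"dx": 0.033,"dy": 0.001,"dz": 0,"rx": 0,"ry": 0,"rz": 0,"claw": 255},
    {"dx": 0.03,"dy": 0.001,"dz": 0,"rx": 0,"ry": 0,"rz": 0,"claw": 255},
    {"dx": 0,"dy": 0,"dz": 0.03,"rx": 0,"ry": 0,"rz": 0,"claw": 255},
    {"dx": 0,"dy": 0,"dz": 0.03,"rx": 0,"ry": 0,"rz": 0,"claw": 255},
    {"dx": 0,"dy": 0,"dz": 0,"rx": 0,"ry": 0,"rz": 0,"claw": 255},
    {"dx": 0,"dy": 0,"dz": 0,"rx": 0,"ry": 0,"rz": 0,"claw": 255},
  ],
)

```text
time: 28.12
ee_pos: [0.6153, 0.1038, 0.1313]
orientation: [0.908, 0.42, 0.001, 0.0]
contact_force: [-0.2, -0.2, -0.8]
width: 0.0638
grip_force: 20.3
```

Run:
```python
from h import *
plan([(.619,.1083,.0730,49.7,4)],255)
im,d,c=grab("wrist","pics/w9.png");held(d,c,pose()[0][2]+.022,.0325)
P=cloud(d,c);P[d<.05]=-9;top(P,.066,.619,.108,.05)
```

```text
t 28.12 p [0.6153 0.1038 0.1313] psi 49.64 w 0.0638 F [-0.2 -0.2 -0.8] tilt [0.0011 0.0003]
-> 0.619 0.1083 0.073 49.7
{"dx":0.0014,"dy":0,"dz":0.0146,"rx":0,"ry":0,"rz":-0.01,"claw":255},{"dx":0.0014,"dy":0,"dz":0.0146,"rx":0,"ry":0,"rz":-0.01,"claw":255},{"dx":0.0014,"dy":0,"dz":0.0146,"rx":0,"ry":0,"rz":-0.01,"claw":255},{"dx":0.0014,"dy":0,"dz":0.0146,"rx":0,"ry":0,"rz":-0.01,"claw":255},
held x [-0.0325  0.0322] y [-0.0362  0.0364] 1473
top 0.066 3565 [0.6191 0.1083] [0.0623 0.062 ] 88.15 circ [0.619  0.1083] 0.0433
```

servo_tool(
  series=[
    {"dx": 0.002,"dy": 0,"dz": 0.015,"rx": 0,"ry": 0,"rz": 0,"claw": 255},
    {"dx": 0.002,"dy": 0,"dz": 0.015,"rx": 0,"ry": 0,"rz": 0,"claw": 255},
    {"dx": 0.0018,"dy": 0,"dz": 0.015,"rx": 0,"ry": 0,"rz": 0,"claw": 255},
    {"dx": 0,"dy": 0,"dz": 0,"rx": 0,"ry": 0,"rz": 0,"claw": 255},
    {"dx": 0,"dy": 0,"dz": 0,"rx": 0,"ry": 0,"rz": 0,"claw": 255},
  ],
)

```text
time: 28.8
ee_pos: [0.6187, 0.1083, 0.0851]
orientation: [0.908, 0.42, 0.0, -0.0]
contact_force: [0.7, 0.5, -1.1]
width: 0.0639
grip_force: 20.3
```

Run:
```python
from h import *
plan([(.619,.1083,.0730,49.7,2)],255)
```

```text
t 28.8 p [0.6187 0.1083 0.0851] psi 49.65 w 0.0639 F [ 0.7  0.5 -1.1] tilt [-0.      0.0002]
-> 0.619 0.1083 0.073 49.7
{"dx":0.0001,"dy":0.0001,"dz":0.0061,"rx":0,"ry":0,"rz":-0.02,"claw":255},{"dx":0.0001,"dy":0.0001,"dz":0.0061,"rx":0,"ry":0,"rz":-0.02,"claw":255},
```

servo_tool(
  series=[
    {"dx": 0,"dy": 0,"dz": 0.006,"rx": 0,"ry": 0,"rz": 0,"claw": 255},
    {"dx": 0,"dy": 0,"dz": 0.006,"rx": 0,"ry": 0,"rz": 0,"claw": 255},
    {"dx": 0,"dy": 0,"dz": 0,"rx": 0,"ry": 0,"rz": 0,"claw": 255},
    {"dx": 0,"dy": 0,"dz": 0,"rx": 0,"ry": 0,"rz": 0,"claw": 255},
    {"dx": 0,"dy": 0,"dz": 0,"rx": 0,"ry": 0,"rz": 0,"claw": 0},
    {"dx": 0,"dy": 0,"dz": 0,"rx": 0,"ry": 0,"rz": 0,"claw": 0},
    {"dx": 0,"dy": 0,"dz": 0,"rx": 0,"ry": 0,"rz": 0,"claw": 0},
    {"dx": 0,"dy": 0,"dz": 0,"rx": 0,"ry": 0,"rz": 0,"claw": 0},
  ],
)

```text
time: 29.8
ee_pos: [0.6187, 0.1082, 0.0732]
orientation: [0.908, 0.42, 0.0, 0.0]
contact_force: [1.3, 0.4, 0.5]
width: 0.0863
grip_force: 0.0
```

servo_tool(
  series=[
    {"dx": 0,"dy": 0,"dz": -0.015,"rx": 0,"ry": 0,"rz": 0,"claw": 0},
    {"dx": 0,"dy": 0,"dz": -0.03,"rx": 0,"ry": 0,"rz": 0,"claw": 0},
    {"dx": 0,"dy": 0,"dz": -0.04,"rx": 0,"ry": 0,"rz": 0,"claw": 0},
    {"dx": 0,"dy": 0,"dz": -0.03,"rx": 0,"ry": 0,"rz": 0,"claw": 0},
    {"dx": -0.03,"dy": 0,"dz": 0,"rx": 0,"ry": 0,"rz": 0,"claw": 0},
    {"dx": -0.03,"dy": -0.01,"dz": 0,"rx": 0,"ry": 0,"rz": 0,"claw": 0},
    {"dx": -0.03,"dy": -0.01,"dz": 0,"rx": 0,"ry": 0,"rz": 0,"claw": 0},
    {"dx": -0.03,"dy": -0.01,"dz": 0,"rx": 0,"ry": 0,"rz": 0,"claw": 0},
  ],
)

```text
time: 30.8
ee_pos: [0.5174, 0.0359, 0.1892]
orientation: [0.908, 0.42, 0.001, 0.0]
contact_force: [-0.3, -0.4, -0.3]
width: 0.0872
grip_force: 0.0
```

servo_tool(
  series=[
    {"dx": -0.03,"dy": 0,"dz": 0,"rx": 0,"ry": 0,"rz": 0,"claw": 0},
    {"dx": -0.03,"dy": 0,"dz": 0,"rx": 0,"ry": 0,"rz": 0,"claw": 0},
    {"dx": -0.03,"dy": 0.01,"dz": 0,"rx": 0,"ry": 0,"rz": 0,"claw": 0},
    {"dx": -0.03,"dy": 0.02,"dz": 0,"rx": 0,"ry": 0,"rz": 0,"claw": 0},
    {"dx": 0,"dy": 0,"dz": 0,"rx": 0,"ry": 0,"rz": 0,"claw": 0},
    {"dx": 0,"dy": 0,"dz": 0,"rx": 0,"ry": 0,"rz": 0,"claw": 0},
  ],
)

```text
time: 31.55
ee_pos: [0.4636, -0.074, 0.1889]
orientation: [0.908, 0.42, 0.0, 0.0]
contact_force: [-0.1, -0.5, -0.2]
width: 0.0873
grip_force: 0.0
```

Run:
```python
from h import *
plan([])
im,d,c=grab("top","pics/t10.png");P=cloud(d,c);P[d<.1]=-9
top(P,.066,.615,.107,.06);top(P,.094,.617,.107,.05);top(P,.054,.614,-.152,.07);top(P,.034,.615,-.022,.045);top(P,.036,.6187,-.2856,.07);top(P,.024,.6104,.24,.055);top(P,.024,.743,-.018,.07);mats(im,c)
im,d,c=grab("wrist","pics/w10.png");P=cloud(d,c);P[d<.1]=-9
top(P,.034,.617,-.021,.045);top(P,.094,.619,.108,.05);top(P,.054,.615,-.152,.07)
```

```text
t 31.55 p [ 0.4636 -0.074   0.1889] psi 49.67 w 0.0873 F [-0.1 -0.5 -0.2] tilt [0.0011 0.    ]
top 0.066 518 [0.6165 0.107 ] [0.0624 0.063 ] 88.21 circ [0.6164 0.1068] 0.0425
top 0.094 77 [0.6159 0.1077] [0.0637 0.0626] 1.83 circ [0.6166 0.1075] 0.0328
top 0.054 544 [ 0.6287 -0.1533] [0.0852 0.0298] 88.69 circ [ 0.6285 -0.153 ] 0.044
top 0.034 572 [ 0.6142 -0.0173] [0.059  0.0671] 78.24 circ [ 0.6135 -0.022 ] 0.0347
top 0.036 1186 [ 0.6175 -0.2852] [0.1068 0.1074] 2.36 circ [ 0.6178 -0.2863] 0.0552
top 0.024 680 [0.61   0.2401] [0.0799 0.0786] 28.23 circ [0.6099 0.2392] 0.0413
top 0.024 428 [ 0.7421 -0.0187] [0.1092 0.0269] 78.93 circ [ 0.7391 -0.0181] 0.0548
top 0.034 4484 [ 0.6158 -0.0209] [0.0677 0.0682] 87.16 circ [ 0.616 -0.021] 0.0345
top 0.054 6995 [ 0.6147 -0.1517] [0.0859 0.0627] 88.01 circ [ 0.6148 -0.1517] 0.0519
```

View pics/t10.png

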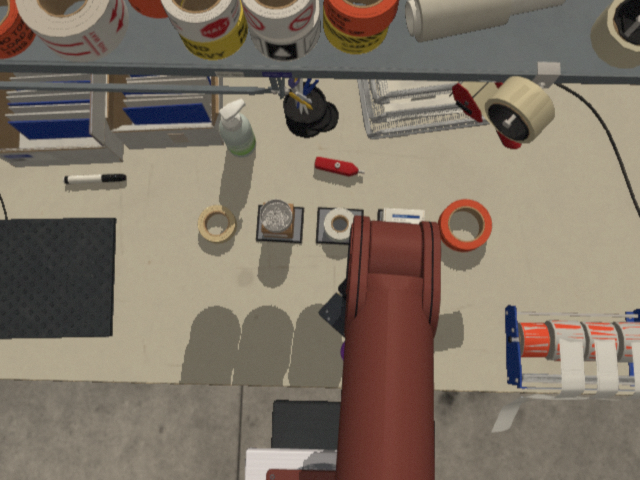

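View pics/w10.png

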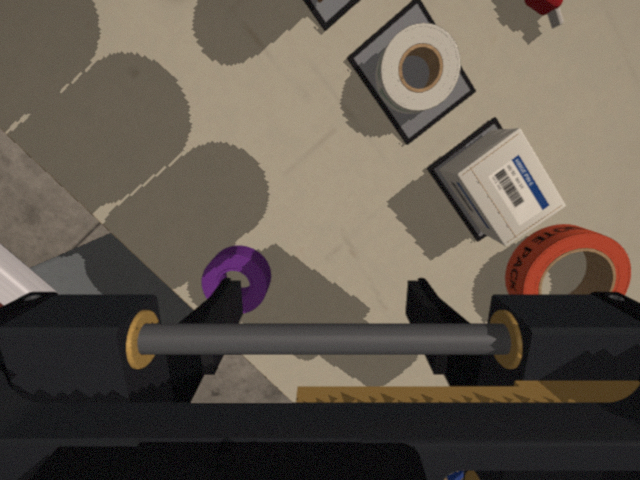

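The tin stands on brown at (276,217), the labels are on the middle mat at (339,224), and white is on the right mat. The tape rolls and the cutter have not moved. Everything is within about 2 mm of centre, so I'm handing in.

```bash
python3 -c "
from bench import ticket
print(ticket.finish_job())"
```

```text
the job is handed in; nothing more can be done
None
```

The order is laid out as asked and handed in at about 32 s: white carton on the right mat, labels in the middle, brown carton on the left mat with the tin on top. Each item measured within about 2 mm of centre, and the tape rolls and cutter stayed where they were.

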